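Shim the rocking eyelet press

ROBOT

A 6-joint arm with a two-finger parallel gripper is mounted at the origin on the work surface. World frame = base frame: x ahead of the robot, y to its left, z up, the work surface at z = 0. Lengths are in mm, angles in degrees, forces in N, time in s.
With the tool pointing down it reaches from about 300 to 850 mm from the base axis. Payload 4.2 kg.
Tool frame: the origin (TCP) lies midway between the tips of the shut fingers; the grasp point (between the pads) lies 19 mm behind it; z points along the fingers, x is the direction in which the jaws open and shut, and the axes are right-handed (so a half turn about z gives the same grasp; the last joint's range is limited). The gripper opens to 91 mm and grips with 3 to 60 N. Pads are 32 mm wide; open, the fingers measure 118 mm over their backs; the gripper's body (76 mm by 178 mm) begins 60 mm behind the grasp point.
Start: joints at [-76.776, 18.312, 89.639, -0, 72.044, -1.146], TCP at [142.706, -557.03, 178.876] pointing down, gripper open.
Joint ranges: [-177.97, 177.97], [-48.28, 115.42], [12.27, 149.76], [-77.06, 257.06], [2.81, 150.46], [-146.56, 146.56]. Speed limits (degrees/s): [147.25, 147.25, 180, 180, 180, 180].

INTERFACE

Orientations are given as [roll, pitch, yaw] about the fixed x, y, z axes, in that order (R = Rz(yaw) Ry(pitch) Rx(roll)).
In Python, from workcell import monitor, vision, job, models gives the robot as it stands.
- The arm moves only by the shell command python3 -m creep 'ROWS' [FORCE]. ROWS is text: rows parted by semicolons, each of 7 numbers parted by spaces: the shift along the world's x, y, z in cm, then the turn, a rotation vector about the world's x, y, z in rad, then the gripper's target within -1 to 1 (shut at 1, half-way at 0, fully open at -1). In form: tx ty tz ax ay az hand; .... A call has 1 to 12 rows; each row shifts and turns the pose as measured when the row begins; what a row does not reach is not made up. A row lasts 1/12 s, in which the tool goes at most 41.7 mm and 7.16 degrees, less where a joint would pass 70% of its speed; a pose out of reach is approached as far as the arm can. A call is refused whole if a number of a shift passes 4.17 or a number of a turn 0.125, either way. A call with a gripper value outside its range is refused whole. The fingers move at their own pace and stop on an object; FORCE is the grip in N (left out, the last holds). Time passes only in rows, so rows that do not move let the fingers close. It gives the time, the measured TCP pose, the force and the opening at its end, in the units of the state.
- monitor.state(): the state, without advancing time (a new reading comes with each control period).
- vision.grab_frame(name): name is "scene" or "side" or "wrist"; returns a dict with "img" (420x560x3 uint8, red, green, blue), "mtx" (3x3 intrinsics, pixels), "view" (4x4, takes a point from world to camera coordinates). Camera axes: x right, y down, z forward; pixel columns grow to the right and rows downward; lengths in mm; the calibration is good to about 2 mm. The wrist camera is an equidistant fisheye: a pixel r from the principal point sees the ray r / f radians off the axis. A picture is of the moment at which its call begins. There is no depth.
- job.job_done(): hands the job in, once; it reports no verdict.
Trained networks look in the newest picture that a camera, given by its name, has taken for a name from the list of things; names that differ only in an ending like _2 or _b are one class to them, and where a whole thing is asked for, a point or a joint stands for the part that bears it (a point fixed in the world has none). Each returns a list of dicts, best first, with "confidence" (0 to 1); they miss things now and then, are a little off and sometimes report something else, mostly with a low value. They report only what shows in the picture. A call takes as long as a camera call.
- models.search_frame(camera, query): "rect" ([left, top, right, bottom] in pixels, round what is visible of it).
- models.mark_of(camera, query): "at" ([column, row] in pixels: a listed point, or the origin of a listed thing).
The state is a dict: "time_s": time; "qpos": joint angles; "qvel": joint speeds; "effort": joint torques, N m; "ee_pos": TCP position; "ee_rot": TCP orientation; "force": force on the tool from outside, world axes, zero at the start; "torque": the same for the moment, N m; "gripper_width": finger opening in mm.
Only numpy, scipy, OpenCV 4.12 (cv2) and the standard library are available. Lean on these libraries where they do the work, as an engineer would, in place of code of your own. Each camera call takes 0.05 s, during which the arm holds its last target.

TASK

The eyelet press on the tailor's bench rocks because its front-left foot is too short. From the front of the press, slide the flat packing strip under that foot, then slide the tapered shim nose first under the foot on top of the strip until it is just snug and the foot holds it fast, without forcing it. Let go of it, then press down on the corner above that foot with shut fingers, about 12 N for half a second, to show that it no longer rocks, and back away; leave both shims in place and the other things on the bench where they are.

Things in the scene. Friction and masses are not known exactly. Their poses are not given: they have to be found in the camera images.
- stand: Place and heading of the bench eyelet press, a grey casting on four black ball feet (30 mm) at x = +-85, y = +-55 mm; it cannot slide. Origin on the bench midway between the feet; x runs from the front of the press to its back, y to its left, z up. Base plate 210 x 150 mm, underside 34 mm, top 46 mm above the bench, front edge at x = -105. The short foot is at (-85, 55)
- under_foot (a point): point on the bench straight under the short foot, fixed to the stand. The foot's ball hangs over it by a gap between 11 and 16 mm that is not measured; the way in from the front is along the stand's +x, at bench height, with nothing else under that corner
- head (a point): top of the head of the press, 230 mm above the bench. Column, head and ram stand within x -15 to +100, y -35 to +25 mm of the stand's frame; a lever reaches up behind to x = 150, 310 mm high
- press (a joint): rocking about the diagonal through the front-right and back-left feet, which stay on the bench, rad: 0 = level on three feet, positive = tipped towards the short foot, 92 mm from the diagonal (0.01 rad is 0.9 mm there). Its weight brings it back to 0; 2 to 5 N on the corner tips it
- corner (a point): centre of the flat top of the round steel boss (22 mm across, 54 mm above the bench, 8 mm above the plate) straight above the short foot: the spot to press on. It moves with the rocking press
- packer: flat steel packing strip 130 x 40 x 8 mm, 0.3 kg, lying on the bench. Origin at the centre of its underside, x along its length (both ends alike), z up
- wedge: steel tapered shim, 110 x 26 mm, 0.2 kg. Origin at the centre of its underside, x towards the thin nose, z up. Nose at x = 55 mm, 1.5 mm thick; top rises 12 in 100 to 11.7 mm at x = -30; grip block from x = -30 to -55, 24 mm high. On the strip it gets snug with the nose some 10 to 58 mm past the foot's centre, felt as 5 to 8 N, then about 2.5 N more per mm; over 12 N on the foot is too much
- spool_a: bystander: blue thread spool, upright, 38 mm across, 52 mm high; origin at the underside
- spool_b: bystander: grey thread spool, upright, 38 mm across, 52 mm high; origin at the underside
- pin_jar: bystander: low clear jar with steel cap, 72 mm across, 55 mm high; origin at the underside
- awl: bystander: tool with a wooden handle, 170 mm long, lying; origin at the underside
- shears: bystander: tailor's shears lying flat, about 220 mm long, 90 mm wide, 12 mm high; origin at the underside
- wax: bystander: off-white block 50 x 32 x 18 mm; origin at the underside

How it is judged (in metres and radians):
On the way, in this order (a step that is already met when the one before it is completed fails the run):
1. the packing strip lies flat on the bench under the short foot (x of corner in the frame of packer between -0.057 and 0.057 m and y of corner in the frame of packer between -0.014 and 0.014 m and height (world z) of packer below 0.004 m and angle between packer's own z axis and vertical below 0.06 rad), for 0.2 s.
2. the tapered shim lies on the strip with its taper under the short foot, held fast there by the foot (more than 0.8 N), and the robot has let go of it (all of step 1 and x of corner in the frame of wedge between -0.03 and 0.048 m and y of corner in the frame of wedge between -0.011 and 0.011 m and height (world z) of wedge between 0.005 and 0.0115 m and angle between wedge's own z axis and vertical below 0.06 rad and contact force between the fingers and wedge below 0.1 N and contact force between wedge and press above 0.8 N), for 0.2 s.
3. fingers press on the corner above the short foot with more than 7 N for 0.3 s and the press tips less than 0.02 rad (1.8 mm at the foot) (all of step 1 and x of corner in the frame of wedge between -0.03 and 0.048 m and y of corner in the frame of wedge between -0.011 and 0.011 m and height (world z) of wedge between 0.005 and 0.0115 m and angle between wedge's own z axis and vertical below 0.06 rad and contact force between the fingers and press above 7 N and horizontal distance between the grasp point and corner below 0.03 m and value of joint press between -0.015 and 0.02 rad), for 0.3 s.
At the end, for the whole second after the job is handed in: strip flat on bench, short foot 8 mm or more inside its ends, within 14 mm of its middle line; tapered shim flat on the strip, nose at least 7 mm past the foot's centre, foot over the taper within 11 mm of its middle line, bearing on it with over 0.5 N; both at rest; press level within 0.01 rad (all of step 1 and x of corner in the frame of wedge between -0.03 and 0.048 m and y of corner in the frame of wedge between -0.011 and 0.011 m and height (world z) of wedge between 0.005 and 0.0115 m and angle between wedge's own z axis and vertical below 0.06 rad and contact force between wedge and press above 0.5 N and linear speed of each of wedge, packer below 0.01 m/s and value of joint press below 0.01 rad); the robot touches nothing.
It fails at once if the robot pushes on the press with more than 35 N (contact force between the arm and press above 35 N).
It fails at once if the fingers push on the press with more than 35 N (contact force between the fingers and press above 35 N).
It fails at once if the tapered shim is forced: more than 12 N between it and the press while the fingers hold it (contact force between wedge and press above 12 N and contact force between the fingers and wedge above 0.5 N).
It fails at once if the strip is forced against the press with more than 30 N (contact force between packer and press above 30 N).
It fails at once if a bystander is moved by more than 30 mm (distance of any of spool_a, spool_b, pin_jar, awl, shears, wax from where it was at the start of the episode above 0.03 m).
It also fails if it takes over 67 s, if anything falls off the work surface, if the arm or the gripper's body presses on something with over 40 N, if the wrist force passes 120 N, or if a joint passes its speed limit or range.

## Working session

There is one attempt and no reset: what is moved stays moved. The work goes in short steps, Python scripts to look and compute and a shell command to move; the robot and the scene stay as the last step left them, time stands still between calls to the robot, and variables do not carry over. Pictures are saved under pics/ and viewed, and the job is handed in when it is done.

```bash
mkdir -p pics; ls; python3 - <<'E'
from workcell import monitor, vision, models
import cv2
print(monitor.state())
for c in ["scene","side","wrist"]:
    f=vision.grab_frame(c); cv2.imwrite(f"pics/{c}0.png",f["img"][:,:,::-1])
    print(c,f["mtx"].tolist(),f["view"].tolist())
    for q in ["stand","under_foot","head","corner","packer","wedge","spool_a","pin_jar","awl","shears","wax"]:
        print(q,[(x["at"],x["confidence"]) for x in models.mark_of(c,q)[:2]])
E
```

```text
pics
{'time_s': 0.0, 'qpos': array([-7.67763296e+01,  1.83498884e+01,  8.97072107e+01, -6.83243307e-04,
        7.20443998e+01, -1.14342325e+00]), 'qvel': array([-0.01309741, -0.10974044,  0.00362954, -0.01078494, -0.03892921,
       -0.02313293]), 'effort': array([-1.53128422e-03, -4.12472391e+01, -2.31979913e+01,  7.24928523e-02,
        4.58385469e-02, -1.66860214e-04]), 'ee_pos': array([ 142.56476154, -556.44627386,  178.03246582]), 'ee_rot': array([-1.79998624e+02,  1.01491580e-01, -7.56326939e+01]), 'force': array([ 0.23449193,  0.00066138, -0.18831927]), 'torque': array([0.02317178, 0.07161982, 0.00994511]), 'gripper_width': 91.28536480582696}
scene [[424.93171818509825, 0.0, 280.6331480713513], [0.0, 424.93171818509825, 200.3376257782647], [0.0, 0.0, 1.0]] [[-0.7047836653883996, 0.7090520668383216, -0.022916184542733135, 445.89187957347315], [0.384738954784385, 0.35488424198303337, -0.8520757662693778, -80.8378761064118], [-0.5960334903955575, -0.6093458306285787, -0.5229165679364697, 1762.500550904216], [0.0, 0.0, 0.0, 1.0]]
stand [([255.2, 259.3], 0.58)]
under_foot [([286.0
[... 1014 characters left out ...]
04.0], 0.56)]
spool_a [([295.4, 197.8], 0.71), ([207.4, 189.6], 0.53)]
pin_jar [([355.0, 304.3], 0.71)]
awl [([232.9, 359.2], 0.82)]
shears []
wax [([218.2, 332.7], 0.79), ([231.7, 361.1], 0.25)]
wrist [[325.19226210127806, 0.0, 278.91523690875505], [0.0, 325.19226210127806, 213.647321531326], [0.0, 0.0, 1.0]] [[0.2477926365677656, -0.9688126921132156, -0.0008813984003841173, -574.6165695568925], [-0.9339833494945058, -0.23912590731611727, 0.2655068799810449, -29.384765588114885], [-0.25743720036121515, -0.06496743838715452, -0.9641085622582097, 391.76061752488187], [0.0, 0.0, 0.0, 1.0]]
stand []
under_foot []
head []
corner []
packer []
wedge []
spool_a []
pin_jar []
awl []
shears []
wax []
```

View pics/scene0.png

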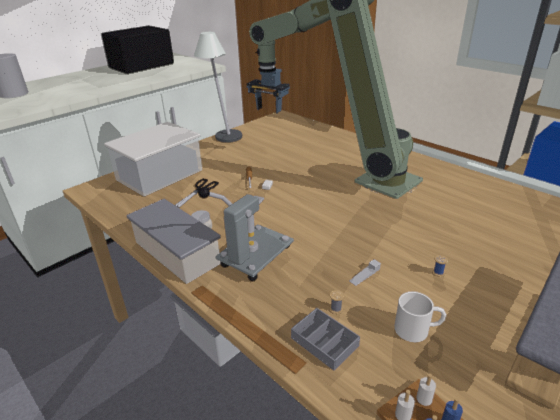

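View pics/side0.png

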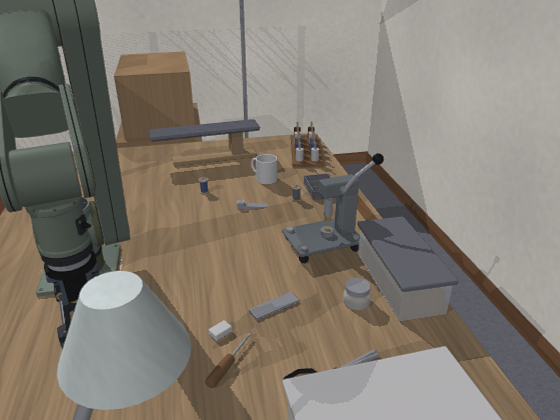

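View pics/wrist0.png

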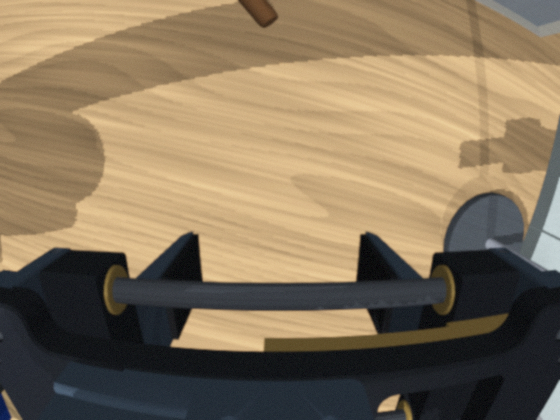

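```bash
cat > h.py <<'E'
import numpy as np, cv2
from workcell import monitor, vision, models
def ray(f,px,fish=False):
    K=f["mtx"];V=f["view"]
    x=(px[0]-K[0][2])/K[0][0];y=(px[1]-K[1][2])/K[1][1]
    if fish:
        r=np.hypot(x,y); s=np.sin(r)/r if r>1e-9 else 1; d=np.array([x*s,y*s,np.cos(r)])
    else: d=np.array([x,y,1.])
    R=np.array(V)[:3,:3];t=np.array(V)[:3,3]
    return -R.T@t, R.T@d/np.linalg.norm(d)
def onz(f,px,z,fish=False):
    c,d=ray(f,px,fish); return c+d*(z-c[2])/d[2]
def tri(rs):
    A=0;b=0
    for c,d in rs:
        P=np.eye(3)-np.outer(d,d);A=A+P;b=b+P@c
    return np.linalg.solve(A,b)
def proj(f,p,fish=False):
    V=np.array(f["view"]);q=V[:3,:3]@np.array(p)+V[:3,3];K=f["mtx"]
    if fish:
        r=np.hypot(q[0],q[1]);th=np.arctan2(r,q[2]);x,y=q[0]/r*th,q[1]/r*th
    else: x,y=q[0]/q[2],q[1]/q[2]
    return np.array([K[0][0]*x+K[0][2],K[1][1]*y+K[1][2]])
E
python3 - <<'E'
from h import *
a=vision.grab_frame("scene");b=vision.grab_frame("side")
for n,s,d,z in [("stand",(255.2,259.3),(324.5,245.6),0),("uf",(286,246.8),(288.8,241.4),0),("head",(239.1,201.3),(341.1,177.6),230),("corner",(286.6,235.3),(288,227.8),54),("wedge",(366,276.7),(254.8,204),0),("packer",(250.3,180.2),(271.7,306.4),0),("packer2",(248.9,210.1),(271.7,306.4),0),("awl",(334.8,307.9),(232.9,359.2),0)]:
    print(n,onz(a,s,z).round(),onz(b,d,z).round(),tri([ray(a,s),ray(b,d)]).round())
E
```

```text
stand [721. -26.   0.] [726. -25.   0.] [724. -26.   1.]
uf [608.   0.   0.] [622.  20.   0.] [618.   8.   9.]
head [758. -35. 230.] [765. -25. 230.] [762. -30. 233.]
corner [613.   9.  54.] [618.  15.  54.] [617.  12.  57.]
wedge [548. 275.   0.] [556. 284.  -0.] [554. 278.   4.]
packer [ 384. -428.    0.] [ 511. -269.    0.] [ 484. -332.   68.]
packer2 [ 543. -257.    0.] [ 511. -269.    0.] [ 521. -268.   -9.]
awl [711. 287.   0.] [ 390. -427.    0.] [ 393.   20. -448.]
```

```bash
python3 - <<'E'
import cv2
a=cv2.imread("pics/scene0.png");b=cv2.imread("pics/side0.png")
def c(im,x0,y0,x1,y1,k,n): cv2.imwrite("pics/"+n,cv2.resize(im[y0:y1,x0:x1],None,fx=k,fy=k,interpolation=cv2.INTER_CUBIC))
c(a,200,180,320,290,6,"c1.png");c(b,260,200,380,290,6,"c2.png");c(a,230,160,390,300,5,"c3.png");c(b,190,170,320,330,3.7,"c4.png")
E
```

```text
(no output)
```

View pics/c1.png

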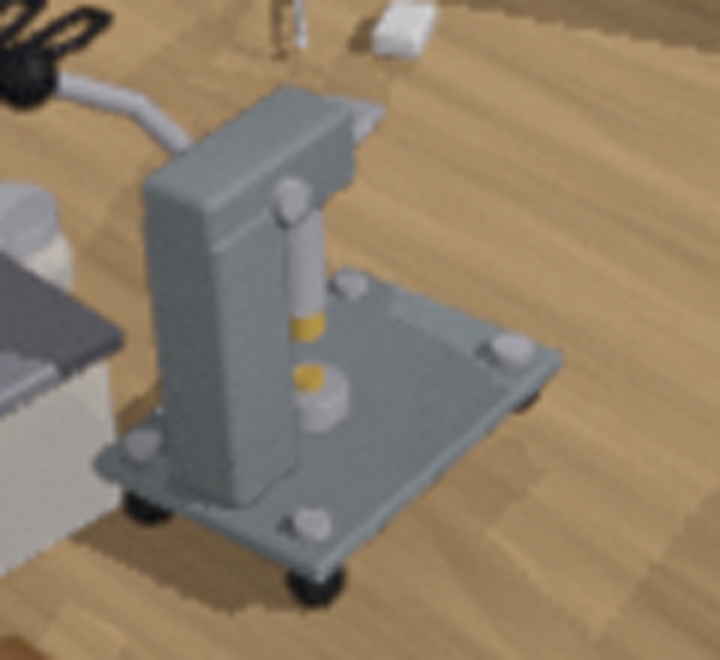

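View pics/c2.png

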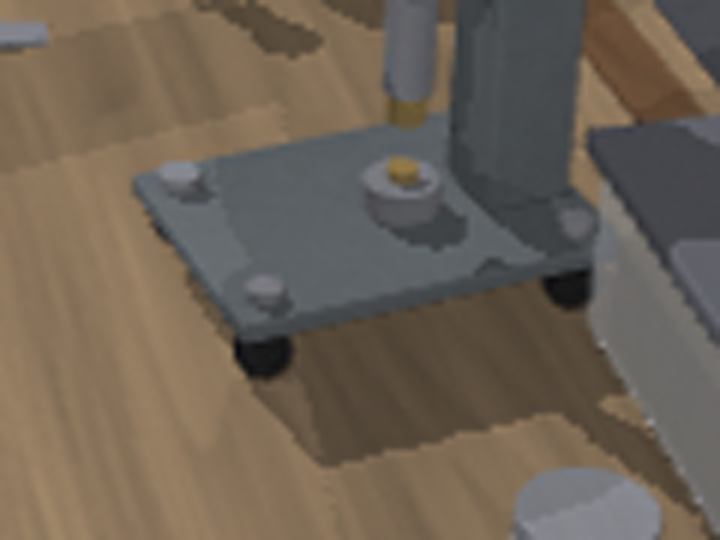

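View pics/c4.png

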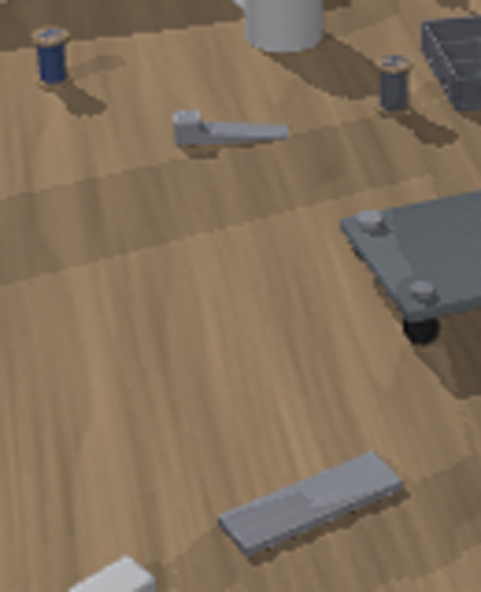

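```bash
python3 - <<'E'
from h import *
a=vision.grab_frame("scene");b=vision.grab_frame("side")
S={"FL":(285.3,237.2),"FR":(258.7,227.),"BL":(252,266.3),"BR":(224,253.2)}
D={"FL":(290,228.8),"FR":(304.2,247.5),"BR":(356.3,236)}
P={}
for k in S:
    P[k]=onz(a,S[k],54); print(k,P[k].round(1), onz(b,D[k],54).round(1) if k in D else "", tri([ray(a,S[k]),ray(b,D[k])]).round(1) if k in D else "")
for u,v in [("FL","BL"),("FR","BR"),("FR","FL"),("BR","BL")]:
    d=P[v]-P[u];print(u,v,np.linalg.norm(d),np.degrees(np.arctan2(d[1],d[0])))
d=onz(b,D["BR"],54)-onz(b,D["FR"],54);print(np.linalg.norm(d),np.degrees(np.arctan2(d[1],d[0])))
d=onz(b,D["FL"],54)-onz(b,D["FR"],54);print(np.linalg.norm(d),np.degrees(np.arctan2(d[1],d[0])))
for c in [(220,519),(373,453),(403,483),(247,550)]:
    print(onz(b,(c[0]/3.7+190,c[1]/3.7+170),8).round(1))
for q in ["spool_a","pin_jar","awl","shears","wax"]:
    for cam,f in (("scene",a),("side",b)): print(q,cam,[(onz(f,x["at"],0).round(),x["confidence"]) for x in models.mark_of(cam,q)[:3]])
E
```

```text
FL [623.   13.2  54. ] [622.8   8.5  54. ] [622.7  11.7  52.5]
FR [642.7 -90.7  54. ] [640.2 -99.8  54. ] [640.8 -94.3  50.8]
BL [790.9  41.4  54. ]  
BR [808.7 -66.2  54. ] [808.3 -72.2  54. ] [808.5 -68.6  52.1]
FL BL 170.1890752285232 9.544584492466495
FR BR 167.8155116310003 8.377315613676966
FR FL 105.67677403407441 100.71791285932167
BR BL 109.07350615841462 99.41617944298643
170.37220461329733 9.309596142849214
109.61122554341216 99.10689232330887
[ 451.  -281.4    8. ]
[ 570. -234.    8.]
[ 583.4 -270.3    8. ]
[ 464.1 -315.6    8. ]
spool_a scene [(array([706., 291.,   0.]), 0.72), (array([374., 412.,  -0.]), 0.64)]
spool_a side [(array([712., 295.,  -0.]), 0.71), (array([ 518., -278.,    0.]), 0.61), (array([396., 431.,   0.]), 0.58)]
pin_jar scene [(array([ 730., -287.,    0.]), 0.45)]
pin_jar side [(array([ 722., -299.,    0.]), 0.95)]
awl scene [(array([ 375., -452.,    0.]), 0.64)]
awl side [(array([ 394., -432.,    0.]), 0.85)]
shears scene [(array([ 590., -511.,    0.]), 0.72)]
shears side []
wax scene [(array([ 368., -333.,    0.]), 0.4)]
wax side [(array([ 368., -341.,    0.]), 0.61), (array([707., 300.,   0.]), 0.19), (array([921., 407.,   0.]), 0.18)]
```

View pics/c3.png

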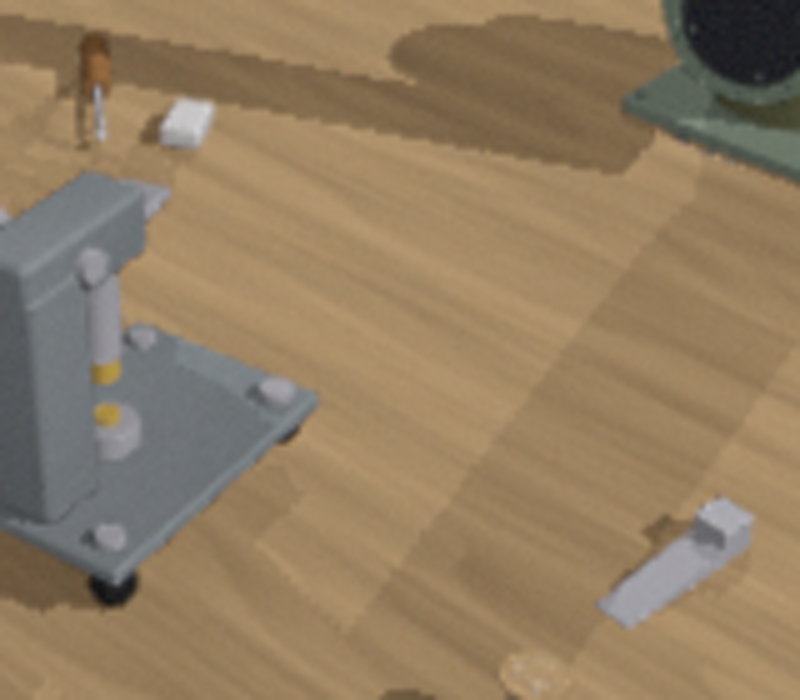

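```bash
python3 -m creep '4 3.2 0.5 0 0 0.02 -1;4 3.2 0.5 0 0 0.02 -1;4 3.2 0.5 0 0 0.02 -1;4 3.2 0 0 0 0.02 -1;4 3.2 0 0 0 0.02 -1;4 3.2 0 0 0 0.02 -1;4 3.2 0 0 0 0.02 -1;0 0 0 0 0 0 -1;0 0 0 0 0 0 -1' 40
cat > w.py <<'E'
from h import *
import sys
f=vision.grab_frame("wrist");cv2.imwrite("pics/"+sys.argv[1],f["img"][:,:,::-1])
np.savez("pics/last.npz",mtx=f["mtx"],view=f["view"])
for q in sys.argv[2:]:
    print(q,[(x["at"],x["confidence"],onz(f,x["at"],54 if q=="corner" else 0,True).round(1)) for x in models.mark_of("wrist",q)[:2]])
E
python3 w.py w1.png packer
```

```text
time_s: 3.25
ee_pos: [377.1, -368.0, 192.0]
ee_rot: [-179.9, -0.2, -67.5]
force: [0.2, -0.8, 0.4]
gripper_width: 91.5
packer [([250.6, 52.1], 0.96, array([ 520.1, -272.4,    0. ]))]
```

View pics/w1.png

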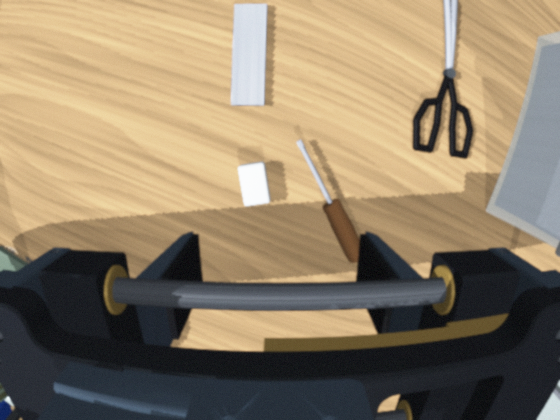

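```bash
cat > px.py <<'E'
from h import *
import sys
d=np.load("pics/last.npz");f={"mtx":d["mtx"],"view":d["view"]}
z=float(sys.argv[1])
for a in sys.argv[2:]: print(a,onz(f,[float(t) for t in a.split(",")],z,True).round(1))
E
python3 px.py 8 237,4 268,5 265,105 231.5,104.5
```

```text
237,4 [ 571.7 -233.3    8. ]
268,5 [ 583.5 -269.     8. ]
265,105 [ 464.7 -314.5    8. ]
231.5,104.5 [ 450.8 -277.1    8. ]
```

```bash
python3 -m creep '3 2.4 -1 0 0 -0.035 -1;3 2.4 -2 0 0 0 -1;2 1.6 -3 0 0 0 -1;1 0.8 -3 0 0 0 -1;0 0 -2 0 0 0 -1;0 0 0 0 0 0 -1;0 0 0 0 0 0 -1'
python3 w.py w2.png packer
```

```text
time_s: 3.93
ee_pos: [463.6, -306.1, 80.5]
ee_rot: [-179.9, -0.8, -71.0]
force: [0.7, 0.5, 0.1]
gripper_width: 91.4
packer [([261.6, 143.1], 0.7, array([ 516.5, -272.7,    0. ]))]
```

View pics/w2.png

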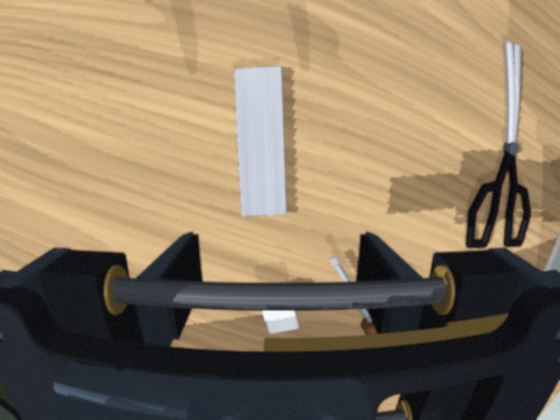

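```bash
python3 px.py 8 235.5,69 281,67 285.5,213.5 241.5,215.5; python3 -m creep '1 1.5 -2 0 0 0.02 -1;0 0.1 -2 0 0 0 -1;0 0 0 0 0 0 -1;0 0 0 0 0 0 -1'
```

```text
235.5,69 [ 570.9 -231.     8. ]
281,67 [ 584.5 -267.     8. ]
285.5,213.5 [ 464.8 -312.6    8. ]
241.5,215.5 [ 450.4 -276.1    8. ]
time_s: 4.37
ee_pos: [476.9, -297.0, 48.4]
ee_rot: [-179.3, -1.6, -70.2]
force: [0.9, -0.3, 0.5]
gripper_width: 91.6
```

```bash
cat > go.py <<'E'
from h import *
import sys
from scipy.spatial.transform import Rotation as R
x,y,z,yaw=map(float,sys.argv[1:5])
s=monitor.state()
r=R.from_euler("xyz",[180,0,yaw],degrees=True)*R.from_euler("xyz",s["ee_rot"],degrees=True).inv()
print("d cm",((np.array([x,y,z])-s["ee_pos"])/10).round(2),"rot",r.as_rotvec().round(3),"F",s["force"].round(1),"w",round(s["gripper_width"],1),"t",s["time_s"])
E
python3 go.py 473.7 -288.4 2 -69.2
```

```text
d cm [-0.32  0.86 -4.64] rot [0.022 0.021 0.017] F [ 0.9 -0.3  0.5] w 91.6 t 4.3667
```

```bash
python3 -m creep '-0.3 0.8 -1.6 0.022 0.021 0.017 -1;0 0 -1.5 0 0 0 -1;0 0 0 0 0 0 -1;0 0 0 0 0 0 -1'; python3 go.py 473.7 -288.4 2 -69.2
```

```text
time_s: 4.7
ee_pos: [475.8, -291.9, 21.1]
ee_rot: [-179.7, -0.2, -69.2]
force: [0.4, 0.0, -0.3]
gripper_width: 91.4
d cm [-0.21  0.35 -1.91] rot [0.002 0.006 0.001] F [ 0.4  0.  -0.3] w 91.4 t 4.7
```

```bash
python3 -m creep '-0.3 0.5 -1 0 0.006 0 -1;0 0 -0.8 0 0 0 -1;0 0 -0.2 0 0 0 -1;0 0 0 0 0 0 -1;0 0 0 0 0 0 -1'; python3 go.py 473.7 -288.4 2 -69.2
```

```text
time_s: 5.12
ee_pos: [473.3, -287.0, 1.0]
ee_rot: [180.0, -0.2, -69.2]
force: [0.2, -0.1, -0.5]
gripper_width: 91.3
d cm [ 0.04 -0.14  0.1 ] rot [0.003 0.001 0.001] F [ 0.2 -0.1 -0.5] w 91.3 t 5.1167
```

Close on the strip.

```bash
python3 -m creep '0 -0.1 0.1 0 0 0 1;0 0 0 0 0 0 1;0 0 0 0 0 0 1;0 0 0 0 0 0 1;0 0 0 0 0 0 1;0 0 0 0 0 0 1;0 0 0 0 0 0 1;0 0 0 0 0 0 1;0 0 0 0 0 0 1' 50; python3 go.py 473.7 -288.4 2 -69.2
```

```text
time_s: 5.87
ee_pos: [474.3, -288.7, 3.4]
ee_rot: [-179.9, -0.3, -69.2]
force: [0.8, -0.4, 0.1]
gripper_width: 34.3
d cm [-0.06  0.03 -0.14] rot [0.004 0.003 0.   ] F [ 0.8 -0.4  0.1] w 34.3 t 5.8667
```

```bash
python3 -m creep '0 0 0 0 0 0 1;0 0 0 0 0 0 1;0 0 0 0 0 0 1'; python3 w.py w3.png packer
```

```text
time_s: 6.12
ee_pos: [474.2, -288.7, 3.3]
ee_rot: [-179.9, -0.3, -69.2]
force: [0.5, -0.1, 0.1]
gripper_width: 14.5
packer [([281.5, 170.3], 0.9, array([ 518.6, -273.5,    0. ]))]
```

View pics/w3.png

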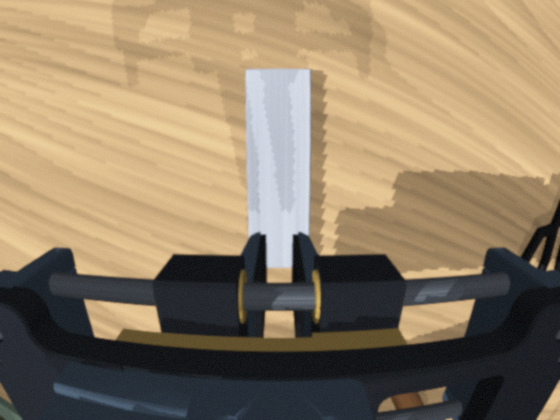

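```bash
python3 px.py 8 246,70 310,70 250,262 307,262 280,268; python3 -c "
from h import *
d=np.load('pics/last.npz');f={'mtx':d['mtx'],'view':d['view']}
for p in [(474,-288.7,3.3),(474,-288.7,8),(474,-288.7,22)]: print(proj(f,p,True))
V=f['view'];print(-V[:3,:3].T@V[:3,3])
"
```

```text
246,70 [ 570.8 -230.4    8. ]
310,70 [ 584.7 -266.9    8. ]
250,262 [ 454.2 -275.1    8. ]
307,262 [ 467.8 -311.2    8. ]
280,268 [ 457.3 -295.7    8. ]
[279.08348739 240.69289821]
[279.11361477 243.13032622]
[279.21116032 251.01870374]
[ 544.15056002 -261.1704448   209.55280317]
```

```bash
python3 -m creep '0 0 -0.1 0 0 0 1;0 0 0 0 0 0 1;0 0 0 0 0 0 1'; python3 -m creep '0 0 -0.15 0 0 0 1;0 0 0 0 0 0 1;0 0 0 0 0 0 1'
```

```text
time_s: 6.47
ee_pos: [474.2, -288.7, 2.2]
ee_rot: [-179.9, -0.3, -69.2]
force: [-0.8, -0.5, 0.0]
gripper_width: 0.7
time_s: 6.72
ee_pos: [474.2, -288.7, 0.5]
ee_rot: [-179.9, -0.3, -69.2]
force: [0.1, -0.3, -0.3]
gripper_width: 0.6
```

```bash
python3 -c "
from h import *
f=vision.grab_frame('side');im=f['img'][:,:,::-1]
print(proj(f,(474.2,-288.7,0.5)),proj(f,(474.2,-288.7,20)))
cv2.imwrite('pics/s1.png',cv2.resize(im[230:340,200:330],None,fx=6,fy=6,interpolation=cv2.INTER_CUBIC))"
```

```text
[258.99438591 313.17157951] [258.82083452 307.29657648]
```

View pics/s1.png

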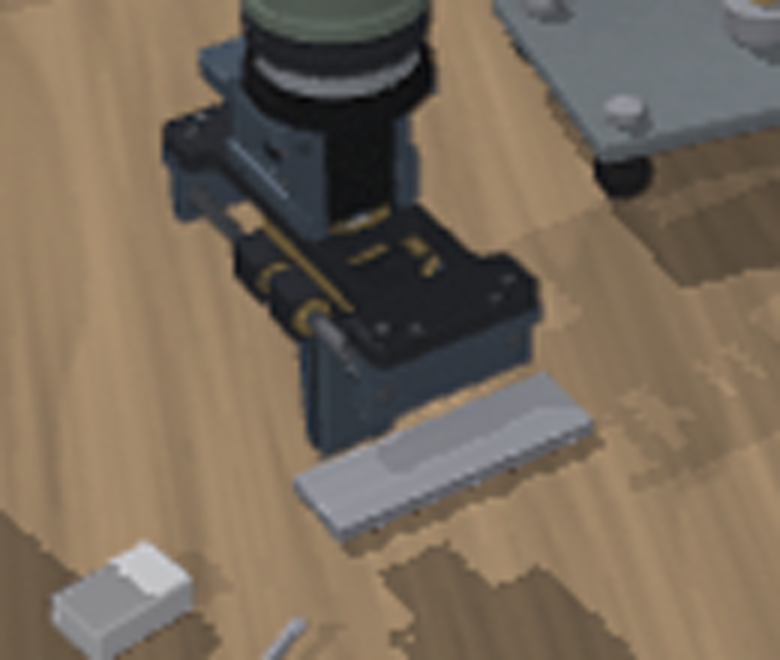

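```bash
python3 w.py w4.png; python3 -c "
from h import *
d=np.load('pics/last.npz');f={'mtx':d['mtx'],'view':d['view']}
for z in (0.5,5,10,15,20,25): print(z,proj(f,(474.2+15*1,-288.7+5.7,z),True))
im=cv2.imread('pics/w4.png');cv2.imwrite('pics/w4c.png',cv2.resize(im[190:310,200:360],None,fx=5,fy=5))
"
```

```text
0.5 [279.31418808 217.50350265]
5 [279.34688517 219.42223699]
10 [279.38481838 221.64880665]
15 [279.42455171 223.9816946 ]
20 [279.46621201 226.42844376]
25 [279.50993786 228.9972999 ]
```

View pics/w4c.png

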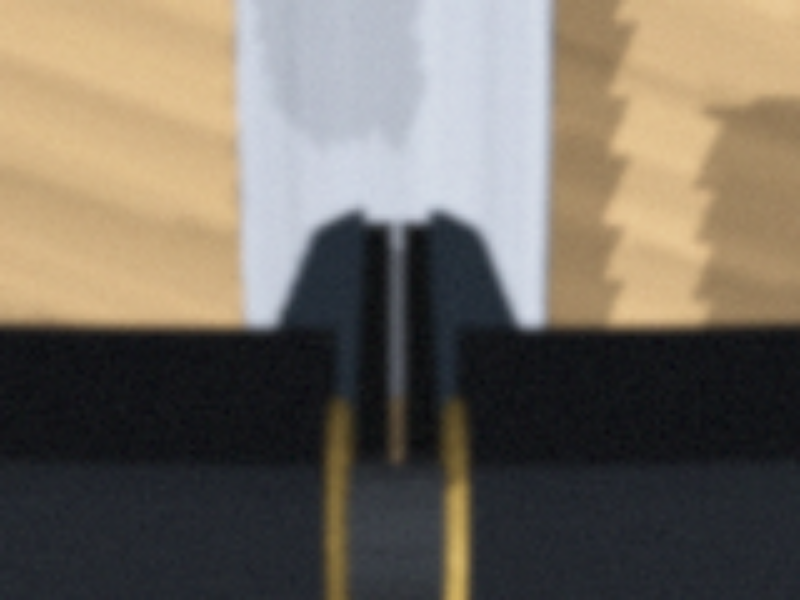

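```bash
python3 -c "
from h import *
f=vision.grab_frame('side')
for z in (60,79,90,100,110,120): print(z,[proj(f,(474.2+.355*89+s*38*.935,-288.7-.935*89+s*38*.355,z)).round(1) for s in (-1,1)])
s=monitor.state();print(s['qpos'],s['ee_pos'],s['force'])
"; python3 -m creep '0 0 -0.3 0 0 0 1;0 0 0 0 0 0 1;0 0 0 0 0 0 1'
```

```text
60 [array([263.7, 321.7]), array([291. , 309.8])]
79 [array([263.6, 315.5]), array([291.1, 303.7])]
90 [array([263.5, 311.8]), array([291.2, 300.1])]
100 [array([263.4, 308.5]), array([291.2, 296.8])]
110 [array([263.3, 305.1]), array([291.3, 293.4])]
120 [array([263.3, 301.7]), array([291.3, 290.1])]
[-32.45428688  26.29689842 106.06562574  -0.13061749  47.37491409
  36.85778365] [ 474.17420191 -288.65921872    0.49447295] [ 0.26089203 -0.17421092  0.21819486]
time_s: 7.12
ee_pos: [474.3, -288.7, -2.7]
ee_rot: [-179.9, -0.3, -69.2]
force: [-0.1, -0.2, -0.6]
gripper_width: 0.2
```

```bash
python3 -m creep '0 0 -0.5 0 0 0 1;0 0 0 0 0 0 1'; python3 -m creep '0 0 -0.3 0 0 0 1;0 0 0 0 0 0 1';python3 -m creep '0 0 -0.3 0 0 0 1;0 0 0 0 0 0 1'
```

```text
time_s: 7.28
ee_pos: [474.3, -288.7, -8.1]
ee_rot: [-179.9, -0.3, -69.2]
force: [-0.4, -0.4, 0.8]
gripper_width: 0.3
time_s: 7.45
ee_pos: [474.1, -288.6, -11.7]
ee_rot: [-179.9, -0.3, -69.2]
force: [-0.6, 0.7, 0.2]
gripper_width: 0.5
time_s: 7.62
ee_pos: [474.1, -288.6, -15.1]
ee_rot: [-179.9, -0.3, -69.2]
force: [0.3, 0.1, -0.3]
gripper_width: 0.3
```

```bash
python3 -m creep '0 0 -0.15 0 0 0 1;0 0 0 0 0 0 1'; python3 -m creep '0 0 -0.15 0 0 0 1;0 0 0 0 0 0 1';python3 -m creep '0 0 -0.15 0 0 0 1;0 0 0 0 0 0 1'
```

```text
time_s: 7.78
ee_pos: [474.0, -288.6, -16.9]
ee_rot: [-179.9, -0.2, -69.2]
force: [0.8, -0.3, 0.1]
gripper_width: 0.6
time_s: 7.95
ee_pos: [474.1, -288.6, -18.5]
ee_rot: [-179.9, -0.3, -69.2]
force: [0.2, -0.1, -0.2]
gripper_width: 0.8
time_s: 8.12
ee_pos: [474.2, -288.7, -20.1]
ee_rot: [-179.9, -0.3, -69.2]
force: [-0.2, 0.5, -0.6]
gripper_width: 0.4
```

```bash
python3 w.py w5.png; python3 -c "
from h import *
im=cv2.imread('pics/w5.png');cv2.imwrite('pics/w5c.png',cv2.resize(im[190:310,200:360],None,fx=5,fy=5))
"
```

```text
(no output)
```

View pics/w5c.png

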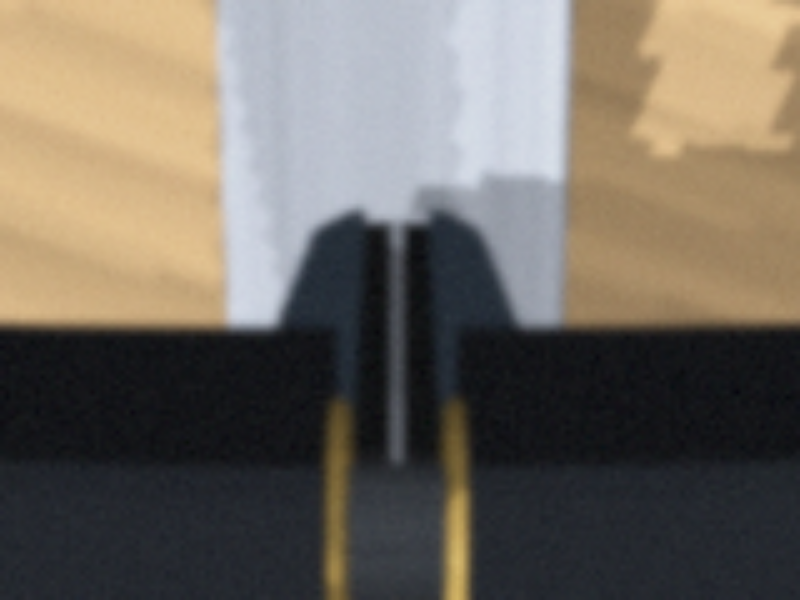

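```bash
python3 -m creep '0 0 -0.15 0 0 0 1;0 0 0 0 0 0 1'; python3 -m creep '0 0 -0.15 0 0 0 1;0 0 0 0 0 0 1'
```

```text
time_s: 8.33
ee_pos: [474.4, -288.8, -21.5]
ee_rot: [-179.9, -0.3, -69.2]
force: [0.9, 0.3, -0.2]
gripper_width: 0.4
time_s: 8.5
ee_pos: [474.4, -288.8, -23.1]
ee_rot: [-179.9, -0.3, -69.2]
force: [-0.7, 0.7, -0.7]
gripper_width: 0.3
```

```bash
python3 -m creep '0 0 -0.15 0 0 0 1;0 0 0 0 0 0 1'; python3 -m creep '0 0 -0.15 0 0 0 1;0 0 0 0 0 0 1'
```

```text
time_s: 8.67
ee_pos: [474.4, -288.8, -24.7]
ee_rot: [-179.9, -0.3, -69.2]
force: [-1.4, -1.4, 0.1]
gripper_width: 0.1
time_s: 8.83
ee_pos: [474.4, -288.8, -26.4]
ee_rot: [-179.9, -0.3, -69.2]
force: [0.3, -0.8, 0.2]
gripper_width: 0.9
```

```bash
python3 -c "
from h import *
f=vision.grab_frame('side');im=f['img'][:,:,::-1]
g=vision.grab_frame('wrist');cv2.imwrite('pics/w6.png',g['img'][190:310,200:360,::-1].repeat(4,0).repeat(4,1))
cv2.imwrite('pics/s2.png',cv2.resize(im[230:340,200:330],None,fx=6,fy=6,interpolation=cv2.INTER_CUBIC))"
```

```text
(no output)
```

View pics/s2.png

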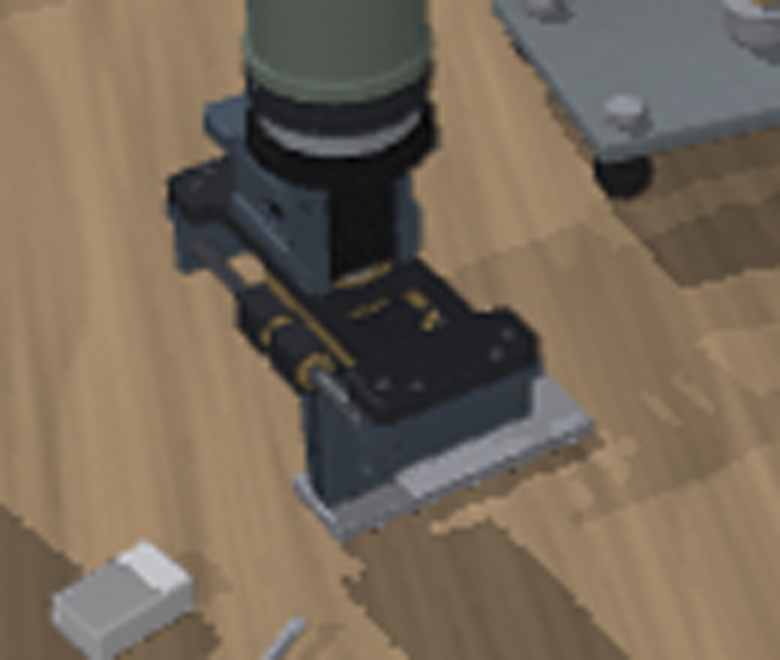

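View pics/w6.png

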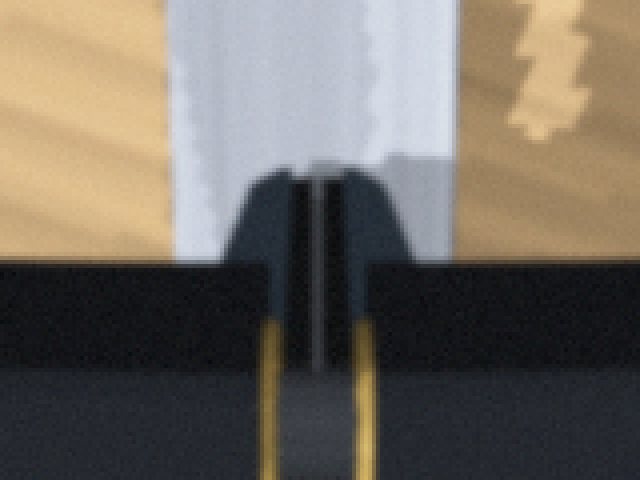

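```bash
python3 -m creep '0 0 -0.12 0 0 0 1;0 0 0 0 0 0 1'; python3 -m creep '0 0 -0.12 0 0 0 1;0 0 0 0 0 0 1';python3 -m creep '0 0 -0.12 0 0 0 1;0 0 0 0 0 0 1'
```

```text
time_s: 9.1
ee_pos: [475.1, -289.2, -26.5]
ee_rot: [-179.8, -0.4, -69.2]
force: [0.2, 1.6, 0.9]
gripper_width: 0.9
time_s: 9.27
ee_pos: [475.4, -289.4, -26.4]
ee_rot: [-179.8, -0.4, -69.2]
force: [-1.2, 0.3, -0.0]
gripper_width: 0.4
time_s: 9.43
ee_pos: [475.8, -289.6, -26.6]
ee_rot: [-179.8, -0.5, -69.2]
force: [-0.4, 0.4, 0.2]
gripper_width: 0.6
```

```bash
python3 -m creep '0 0 -0.4 0 0 0 1;0 0 0 0 0 0 1'; python3 -c "
from h import *
s=monitor.state();print(s['qpos'],s['effort'],s['force'],s['torque'])
f=vision.grab_frame('side');im=f['img'][:,:,::-1]
cv2.imwrite('pics/s3.png',cv2.resize(im[230:340,200:330],None,fx=6,fy=6,interpolation=cv2.INTER_CUBIC))"
```

```text
time_s: 9.6
ee_pos: [476.5, -290.1, -25.5]
ee_rot: [-179.7, -0.6, -69.2]
force: [0.4, 0.4, -1.0]
gripper_width: 0.6
[-32.44643784  28.29419513 107.430799    -0.14475297  43.62472438
  36.873435  ] [ 1.06817603e-02 -4.45028472e+01 -1.66482711e+01  4.99650172e-02
  1.38487285e-01 -6.00614330e-04] [ 0.44625581  0.43330821 -0.98704405] [-0.01784543 -0.00243849 -0.02097659]
```

View pics/s3.png

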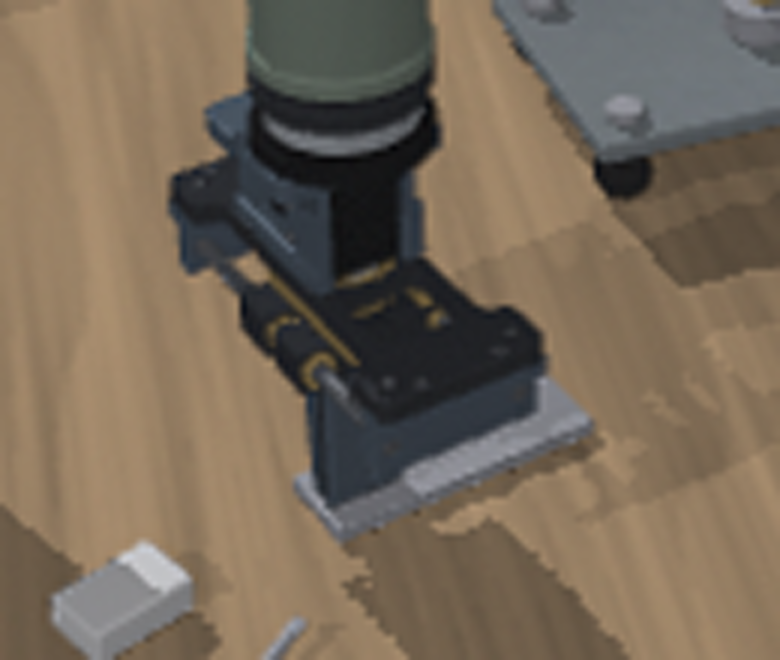

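```bash
for i in 1; do python3 -m creep '0 0 0.4 0 0 0 1;0 0 0 0 0 0 1'; python3 -c "
from h import *
s=monitor.state();print(s['qpos'],s['effort'],s['force'],s['torque'])"; done;  python3 -m creep '0 0 -0.2 0 0 0 1'; python3 -c "
from h import *
s=monitor.state();print(s['qpos'],s['effort'],s['force'],s['torque'])"
```

```text
time_s: 9.82
ee_pos: [476.9, -290.3, -21.6]
ee_rot: [-179.6, -0.6, -69.2]
force: [0.2, 0.0, 0.9]
gripper_width: 0.4
[-32.44545446  27.9886549  107.23755381  -0.14139963  44.05477155
  36.8694002 ] [ 1.23692182e-02 -4.33728147e+01 -1.61720073e+01  5.18666336e-02
  6.95023080e-02 -1.64488541e-03] [0.23479061 0.02933209 0.85406668] [-0.00999292 -0.03782541 -0.00022657]
time_s: 9.9
ee_pos: [477.0, -290.3, -23.7]
ee_rot: [-179.6, -0.6, -69.2]
force: [-0.0, 0.0, 0.1]
gripper_width: 0.6
[-32.44626662  28.15144257 107.34666622  -0.14098539  43.7697621
  36.87159853] [ 4.60998999e-03 -4.40721917e+01 -1.66739094e+01  5.41206112e-02
  3.52411902e-03  7.28420346e-04] [-0.01029669  0.0493313   0.10274837] [ 0.01622881  0.02864858 -0.00486579]
```

```bash
python3 px.py 8 243,190 314,190;  python3 -m creep '0 0 -0.3 0 0 0 1';python3 -m creep '0 0 -0.3 0 0 0 1'; python3 -m creep '0 0 -0.3 0 0 0 1'; python3 -c "
from h import *
s=monitor.state();print(s['qpos'],s['effort'],s['force'],s['torque'])"
```

```text
243,190 [ 504.5 -255.4    8. ]
314,190 [ 518.5 -292.6    8. ]
time_s: 9.98
ee_pos: [477.1, -290.4, -26.9]
ee_rot: [-179.6, -0.7, -69.2]
force: [-2.0, 1.6, 46.0]
gripper_width: 0.3
time_s: 10.07
ee_pos: [477.1, -290.4, -27.0]
ee_rot: [-179.6, -0.6, -69.2]
force: [-12.6, 8.1, 56.9]
gripper_width: 0.7
time_s: 10.15
ee_pos: [477.1, -290.4, -26.9]
ee_rot: [-179.6, -0.7, -69.2]
force: [-6.7, 4.0, 28.6]
gripper_width: 0.7
[-32.43999002  28.41002187 107.48446372  -0.15263534  43.37139391
  36.88126029] [-1.34598264e-01 -2.84649342e+01 -1.36582598e+01  1.08332313e-01
 -2.70984247e+00 -1.70699728e-02] [-6.69064888  3.95306846 28.5691292 ] [ 0.73335252  1.36156298 -0.04344318]
```

```bash
python3 -m creep '0 0 0.5 0 0 0 1;0 0 1 0 0.01 0 -1;0 0 0 0 0 0 -1;0 0 0 0 0 0 -1;0 0 0 0 0 0 -1;0 0 0 0 0 0 -1;0 0 0 0 0 0 -1'; python3 go.py 473.7 -288.4 -32.5 -69.2
```

```text
time_s: 10.73
ee_pos: [475.4, -289.4, -14.1]
ee_rot: [179.7, -0.3, -69.2]
force: [-0.2, 0.3, 0.0]
gripper_width: 37.5
d cm [-0.17  0.1  -1.84] rot [ 0.006 -0.004  0.   ] F [-0.2  0.3  0. ] w 37.5 t 10.7333
```

```bash
python3 -m creep '0 0 0 0.005 -0.004 0 -1;0 0 0 0 0 0 -1;0 0 0 0 0 0 -1;0 0 0 0 0 0 -1;-0.2 0.1 -1 0 0 0 -1;0 0 -0.6 0 0 0 -1;0 0 -0.1 0 0 0 -1;0 0 0 0 0 0 -1'; python3 go.py 473.7 -288.4 -32.5 -69.2
```

```text
time_s: 11.4
ee_pos: [472.6, -288.2, -33.3]
ee_rot: [180.0, 0.1, -69.2]
force: [1.2, 0.2, 0.4]
gripper_width: 90.1
d cm [ 0.11 -0.02  0.08] rot [-0.001 -0.001  0.   ] F [1.2 0.2 0.4] w 90.1 t 11.4
```

```bash
python3 -m creep '0 0 0.05 0 0 0 0.3;0 0 0 0 0 0 1;0 0 0 0 0 0 1;0 0 0 0 0 0 1;0 0 0 0 0 0 1;0 0 0 0 0 0 1;0 0 0 0 0 0 1;0 0 0 0 0 0 1;0 0 0 0 0 0 1;0 0 0 0 0 0 1' 50; python3 w.py w7.png packer
```

```text
time_s: 12.23
ee_pos: [473.8, -288.8, -31.3]
ee_rot: [-179.9, -0.1, -69.2]
force: [-0.3, 0.7, -0.3]
gripper_width: 39.0
packer [([280.2, 176.6], 0.93, array([ 519. , -272.2,    0. ]))]
```

View pics/w7.png

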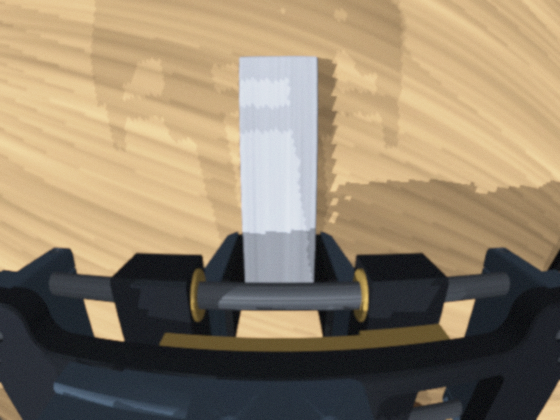

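```bash
python3 -m creep '0 0 1.2 0 0 0 1;0 1.5 0.3 0 0 0 1;0 3 0 0 0 -0.04 1;0 3.5 0 0 0 -0.04 1;0 3.5 0 0 0 -0.04 1;0 3.5 0 0 0 -0.04 1;0 3.5 0 0 0 -0.04 1;0 3 0 0 0 0 1;0 2 0 0 0 0 1;0 1 0 0 0 0 1;0 0 0 0 0 0 1;0 0 0 0 0 0 1';python3 go.py 465 -14.6 -20 -80.8
```

```text
time_s: 13.33
ee_pos: [462.3, -27.0, -20.8]
ee_rot: [179.3, 0.3, -81.4]
force: [0.0, 0.2, -2.8]
gripper_width: 39.1
d cm [0.27 1.24 0.08] rot [-0.003 -0.013  0.01 ] F [ 0.   0.2 -2.8] w 39.1 t 13.3333
```

```bash
python3 -m creep '0.2 1.2 0 -0.003 -0.013 0.01 1;0 0 0 0 0 0 1;0 0 0 0 0 0 1'; python3 w.py w8.png packer corner under_foot; python3 -c "
from h import *
f=vision.grab_frame('side');im=f['img'][:,:,::-1]
cv2.imwrite('pics/s4.png',cv2.resize(im[190:290,200:340],None,fx=5.7,fy=5.7,interpolation=cv2.INTER_CUBIC))"
```

```text
time_s: 13.58
ee_pos: [463.1, -15.8, -21.4]
ee_rot: [179.9, -0.0, -80.8]
force: [-0.5, -0.1, -2.3]
gripper_width: 38.7
packer [([277.3, 178.6], 0.57, array([507.9,  -7.4,   0. ]))]
corner []
under_foot []
```

View pics/w8.png

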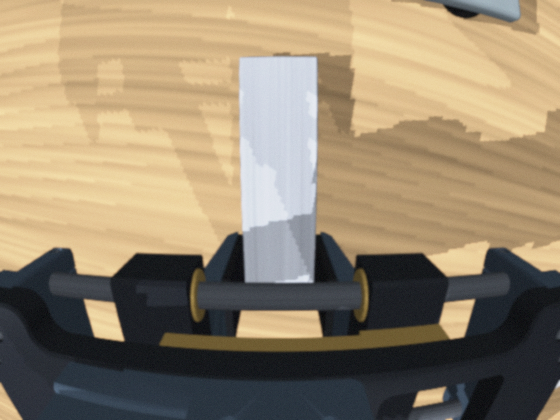

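View pics/s4.png

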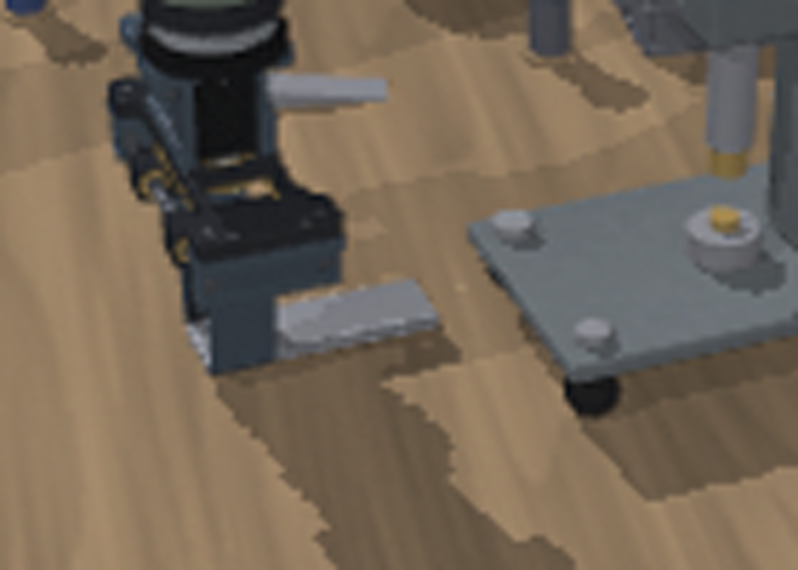

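```bash
python3 -m creep '0 0.22 -0.5 0 0 0 1;0 0 -0.4 0 0 0 1;0 0 -0.05 0 0 0 1;0 0 0 0 0 0 1';python3 go.py 541.1 -1 -31.3 -80.8
```

```text
time_s: 14.17
ee_pos: [464.3, -14.6, -31.4]
ee_rot: [180.0, -0.0, -81.0]
force: [-1.8, -0.1, 5.8]
gripper_width: 38.9
d cm [7.68 1.36 0.01] rot [ 0.001 -0.     0.003] F [-1.8 -0.1  5.8] w 38.9 t 14.1667
```

```bash
python3 -m creep '0.5 0.08 0.05 0 0 0.003 1;1.5 0.25 0.02 0 0 0 1;1.5 0.25 0 0 0 0 1;1.5 0.25 0 0 0 0 1;0 0 0 0 0 0 1';python3 go.py 541.1 -1 -31.3 -80.8
```

```text
time_s: 14.58
ee_pos: [515.6, -6.1, -30.4]
ee_rot: [179.9, -0.0, -80.8]
force: [0.6, -0.1, -2.6]
gripper_width: 38.9
d cm [ 2.55  0.51 -0.09] rot [ 0.001 -0.002  0.   ] F [ 0.6 -0.1 -2.6] w 38.9 t 14.5833
```

```bash
python3 w.py w9.png corner; python3 -c "
from h import *
f=vision.grab_frame('side');im=f['img'][:,:,::-1]
cv2.imwrite('pics/s5.png',cv2.resize(im[190:290,200:340],None,fx=5.7,fy=5.7,interpolation=cv2.INTER_CUBIC))"
```

```text
corner [([275.0, 36.2], 0.76, array([624.1,  13.2,  54. ]))]
```

View pics/w9.png

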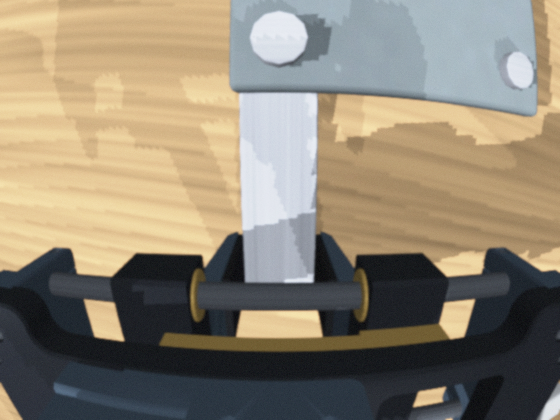

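View pics/s5.png

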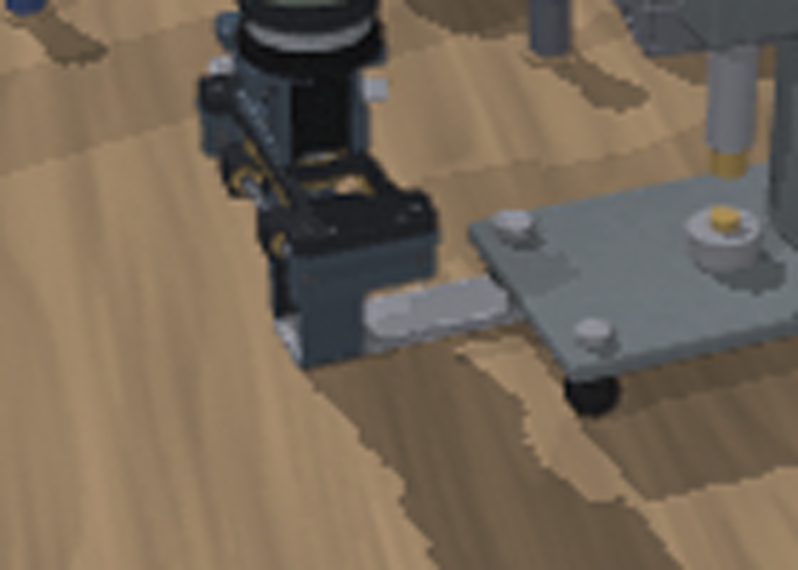

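```bash
python3 px.py 54 278.5,37 517,70; python3 px.py 46 233,90 534,113
```

```text
278.5,37 [624.   11.8  54. ]
517,70 [640.1 -93.8  54. ]
233,90 [602.   26.5  46. ]
534,113 [ 626.  -115.7   46. ]
```

```bash
python3 -m creep '1.2 0.22 0 0 0 0 1;1.1 0.2 0 0 0 0 1;0 0 -0.1 0 0 0 1;0 0 0 0 0 0 1';python3 go.py 540.1 -1.7 -31.3 -80.8
```

```text
time_s: 15.07
ee_pos: [530.8, -2.3, -31.1]
ee_rot: [179.4, 0.1, -80.8]
force: [-2.2, -0.1, 0.1]
gripper_width: 39.2
d cm [ 0.93  0.06 -0.02] rot [ 0.001 -0.011  0.001] F [-2.2 -0.1  0.1] w 39.2 t 15.0667
```

```bash
python3 -m creep '0.5 0.05 0.05 0 -0.008 0 1;0.5 0.05 0 0 0 0 1;0 0 -0.05 0 0 0 1;0 0 0 0 0 0 1';python3 go.py 540.1 -1.7 -31.3 -80.8
```

```text
time_s: 15.4
ee_pos: [539.1, -1.4, -31.3]
ee_rot: [179.7, 0.0, -80.8]
force: [-1.1, -0.3, 1.4]
gripper_width: 39.0
d cm [ 0.1  -0.03  0.  ] rot [ 0.001 -0.005  0.001] F [-1.1 -0.3  1.4] w 39.0 t 15.4
```

```bash
python3 -m creep '0 0 0 0 0 0 -1;0 0 0 0 0 0 -1;0 0 0 0 0 0 -1;0 0 0 0 0 0 -1;0 0 2 0 0 0 -1;0 0 3 0 0 0 -1;-0.5 0 3 0 0 0 -1;-1 0 3 0 0 0 -1;-1 0 2 0 0 0 -1;0 0 0 0 0 0 -1'; python3 w.py w10.png packer corner
```

```text
time_s: 16.23
ee_pos: [510.0, -1.7, 101.1]
ee_rot: [179.3, 0.1, -80.9]
force: [0.9, 0.1, 0.3]
gripper_width: 91.4
packer [([284.3, 124.6], 0.7, array([585.5,   5.9,   0. ]))]
corner [([286.2, 75.7], 0.86, array([623.7,  11.4,  54. ]))]
```

View pics/w10.png

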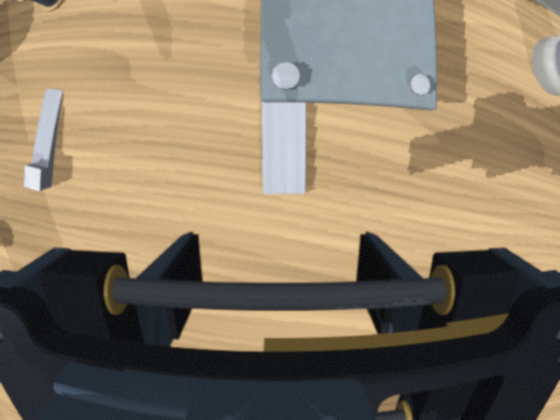

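```bash
python3 px.py 8 264,193 306,193 263.5,103 305.5,104; echo W; python3 px.py 1.5 48.5,89.5 62,91; python3 px.py 24 25,165 46,168 24,186 39,190;python3 px.py 54 286,75
```

```text
264,193 [519.5  14.5   8. ]
306,193 [525.8 -24.5   8. ]
263.5,103 [602.2  27.7   8. ]
305.5,104 [607.4  -9.9   8. ]
W
48.5,89.5 [600.4 271.2   1.5]
62,91 [598.8 250.2   1.5]
25,165 [516.9 282.8  24. ]
46,168 [516.8 249.2  24. ]
24,186 [492.8 285.3  24. ]
39,190 [491.3 260.6  24. ]
286,75 [624.2  11.6  54. ]
```

```bash
python3 -m creep '-0.5 3.5 0 0 0 -0.03 -1;-0.5 4 0 0 0 -0.04 -1;-0.5 4 0 0 0 -0.04 -1;-0.5 4 0 0 0 -0.04 -1;-0.5 4 0 0 0 -0.04 -1;-0.5 4 0 0 0 -0.04 -1;0 3 0 0 0 -0.04 -1;0 0 0 0 0 0 -1;0 0 0 0 0 0 -1'; python3 w.py w11.png wedge; python3 go.py 480 275 60 -96
```

```text
time_s: 17.13
ee_pos: [471.7, 271.4, 79.4]
ee_rot: [177.6, -0.5, -97.4]
force: [-0.6, -1.0, -0.2]
gripper_width: 91.5
wedge [([273.1, 122.8], 0.55, array([546.7, 266.5,   0. ])), ([542.1, 30.7], 0.52, array([636.5, -42.8,   0. ]))]
d cm [ 0.8   0.49 -1.98] rot [ 0.003 -0.043  0.027] F [ 0.8 -0.3  0.3] w 91.2 t 17.2333
```

View pics/w11.png

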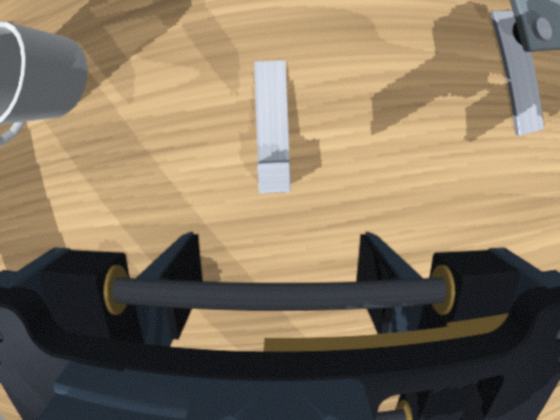

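```bash
python3 px.py 1.5 255,61 286,61; python3 px.py 24 259,163 289,163 260,192 290,191; echo low;python3 px.py 11.7 259,161 289,161
```

```text
255,61 [602.2 274.5   1.5]
286,61 [598.6 248.6   1.5]
259,163 [517.  281.6  24. ]
289,163 [513.8 257.8  24. ]
260,192 [493.1 284.3  24. ]
290,191 [490.7 259.8  24. ]
low
259,161 [516.8 282.3  11.7]
289,161 [513.5 257.4  11.7]
```

```bash
python3 -m creep '1 0 -1.5 0.003 -0.043 0.033 -1;2 0 -2 0 0 0 -1;0.3 0 -2 0 0 0 -1;0 0 -1 0 0 0 -1;0 0 0 0 0 0 -1;0 0 0 0 0 0 -1'; python3 go.py 501.2 271.1 -29.7 -95.5
```

```text
time_s: 17.73
ee_pos: [507.4, 260.9, 10.6]
ee_rot: [180.0, -0.2, -96.1]
force: [0.1, -0.6, -0.6]
gripper_width: 91.1
d cm [-0.62  1.02 -4.03] rot [ 0.004 -0.001  0.01 ] F [ 0.1 -0.6 -0.6] w 91.1 t 17.7333
```

```bash
python3 -m creep '-0.6 1 -1.5 0 0 0.01 -1;0 0 -1.5 0 0 0 -1;0 0 -0.5 0 0 0 -1;0 0 0 0 0 0 -1;0 0 0 0 0 0 -1'; python3 go.py 501.2 271.1 -29.7 -95.5
```

```text
time_s: 18.15
ee_pos: [504.1, 268.0, -21.8]
ee_rot: [-179.8, -0.1, -95.8]
force: [0.4, 0.2, 0.0]
gripper_width: 91.2
d cm [-0.29  0.31 -0.79] rot [0.002 0.004 0.005] F [0.4 0.2 0. ] w 91.2 t 18.15
```

```bash
python3 -m creep '-0.3 0.35 -0.7 0 0 0.005 -1;0 0 -0.1 0 0 0 -1;0 0 0 0 0 0 0.5;0 0 0 0 0 0 1;0 0 0 0 0 0 1;0 0 0 0 0 0 1;0 0 0 0 0 0 1;0 0 0 0 0 0 1;0 0 0 0 0 0 1;0 0 0 0 0 0 1;0 0 0 0 0 0 1;0 0 0 0 0 0 1' 40; python3 go.py 501.2 271.1 -29.7 -95.5
```

```text
time_s: 19.15
ee_pos: [503.4, 272.5, -26.6]
ee_rot: [-179.4, 0.1, -95.5]
force: [-0.7, -1.6, 0.0]
gripper_width: 27.1
d cm [-0.22 -0.14 -0.31] rot [-0.001  0.01  -0.   ] F [-0.7 -1.6  0. ] w 27.1 t 19.15
```

```bash
python3 -m creep '0 0 0 0 0 0 1;0 0 0 0 0 0 1'; python3 w.py w12.png; python3 go.py 501.2 271.1 -29.7 -95.5
```

```text
time_s: 19.32
ee_pos: [503.3, 272.3, -26.6]
ee_rot: [-179.5, 0.1, -95.5]
force: [-0.9, 0.5, -0.4]
gripper_width: 25.4
d cm [-0.21 -0.12 -0.31] rot [-0.    0.01 -0.  ] F [ 0.5 -0.6  0.4] w 25.7 t 19.3667
```

View pics/w12.png

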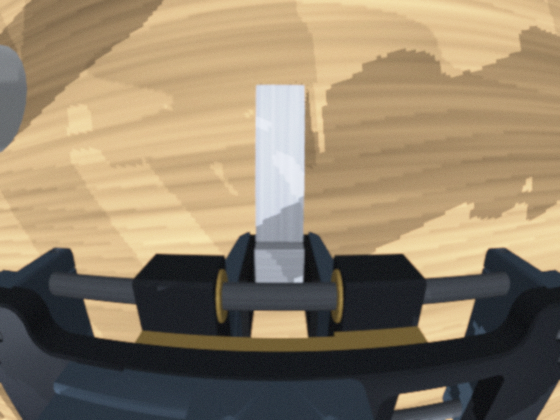

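```bash
python3 px.py 1.5 256,86 305,86
```

```text
256,86 [601.5 275.7   1.5]
305,86 [599.  249.3   1.5]
```

```bash
python3 -m creep '0 0 1.5 0 0 0 1;-0.5 -1.5 1.5 0 0.01 0 1;-1 -3 0.5 0 0 0.04 1;-0.5 -3.5 0 0 0 0.04 1;-0.5 -3.8 0 0 0 0.04 1;-0.5 -3.8 0 0 0 0.04 1;0 -3.8 0 0 0 0.04 1;0 -3.5 0 0 0 0.03 1;0 -3 0 0 0 0 1;0 -1.5 0 0 0 0 1;0 0 0 0 0 0 1;0 0 0 0 0 0 1';python3 go.py 493.8 -9.4 -16 -80.7
```

```text
time_s: 20.37
ee_pos: [467.5, -10.9, 6.6]
ee_rot: [179.7, 0.1, -81.4]
force: [0.2, 0.6, -1.4]
gripper_width: 25.3
d cm [ 2.63  0.15 -2.26] rot [-0.001 -0.005  0.012] F [ 0.2  0.6 -1.4] w 25.3 t 20.3667
```

```bash
python3 -m creep '1 0.1 -0.8 -0.001 -0.005 0.012 1;1 0 -0.8 0 0 0 1;0.4 0 -0.4 0 0 0 1;0 0 0 0 0 0 1;0 0 0 0 0 0 1';python3 go.py 493.8 -9.4 -18 -80.7; python3 w.py w13.png corner
```

```text
time_s: 20.78
ee_pos: [494.7, -5.8, -16.6]
ee_rot: [-180.0, 0.1, -80.4]
force: [0.5, 0.5, -2.5]
gripper_width: 25.8
d cm [-0.09 -0.36 -0.14] rot [-0.001  0.    -0.005] F [ 0.5  0.5 -2.5] w 25.8 t 20.7833
corner []
```

View pics/w13.png

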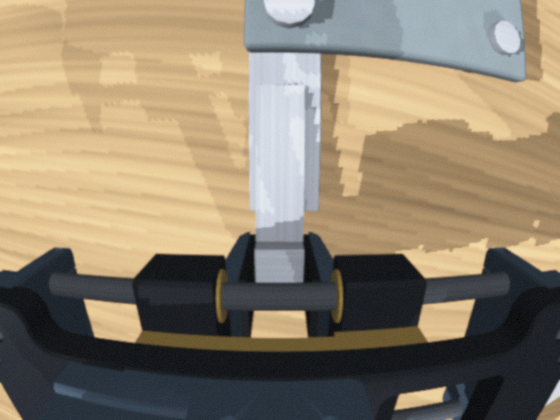

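```bash
python3 -m creep '0 -0.36 -0.1 0 0 -0.005 1;0 0 -0.08 0 0 0 1;0 0 0 0 0 0 1';python3 go.py 493.8 -9.4 -18.3 -80.7
```

```text
time_s: 21.13
ee_pos: [494.3, -9.4, -17.8]
ee_rot: [-179.9, 0.0, -80.7]
force: [-0.8, -0.1, -1.9]
gripper_width: 25.4
d cm [-0.05  0.   -0.05] rot [-0.001  0.001 -0.001] F [-0.8 -0.1 -1.9] w 25.4 t 21.1333
```

```bash
python3 -m creep '0 0 -0.06 0 0 0 1;0 0 0 0 0 0 1'; python3 -m creep '0 0 -0.06 0 0 0 1;0 0 0 0 0 0 1'
```

```text
time_s: 21.3
ee_pos: [494.3, -9.5, -17.9]
ee_rot: [-179.9, 0.0, -80.7]
force: [-0.2, 0.6, -1.5]
gripper_width: 25.9
time_s: 21.47
ee_pos: [494.4, -9.6, -18.1]
ee_rot: [-179.8, 0.0, -80.7]
force: [-0.2, 1.1, -1.1]
gripper_width: 25.7
```

```bash
python3 -m creep '0.6 0.1 0 0 0 0 1;1 0.16 0 0 0 0 1;1 0.16 0 0 0 0 1;0.6 0.1 0 0 0 0 1;0 0 0 0 0 0 1'; python3 go.py 533.3 -3 -18.2 -80.7
```

```text
time_s: 21.88
ee_pos: [530.0, -4.0, -17.7]
ee_rot: [-179.8, 0.0, -80.7]
force: [0.7, 0.5, -2.1]
gripper_width: 26.0
d cm [ 0.33  0.1  -0.05] rot [-0.001  0.004  0.   ] F [ 0.7  0.5 -2.1] w 26.0 t 21.8833
```

```bash
python3 -m creep '0.3 0.06 -0.05 0 0 0 1;0 0 -0.06 0 0 0 1;0 0 0 0 0 0 1'; python3 -m creep '0.25 0.04 -0.05 0 0 0 1;0 0 0 0 0 0 1';python3 -m creep '0.25 0.04 -0.03 0 0 0 1;0 0 0 0 0 0 1'
```

```text
time_s: 22.13
ee_pos: [534.4, -3.2, -18.4]
ee_rot: [-179.8, 0.0, -80.7]
force: [-2.2, -0.7, 0.1]
gripper_width: 25.5
time_s: 22.3
ee_pos: [535.3, -3.0, -18.3]
ee_rot: [-180.0, 0.0, -80.7]
force: [1.0, -0.7, 0.2]
gripper_width: 25.4
time_s: 22.47
ee_pos: [537.9, -2.6, -18.3]
ee_rot: [-179.9, 0.0, -80.7]
force: [0.1, 0.9, 0.5]
gripper_width: 25.8
```

```bash
for i in 1 2 3 4; do :; done; python3 -m creep '0.2 0.03 -0.01 0 0 0 1';python3 -m creep '0.2 0.03 -0.01 0 0 0 1';python3 -m creep '0.2 0.03 0 0 0 0 1';python3 -m creep '0.2 0.03 0 0 0 0 1'
```

```text
time_s: 22.55
ee_pos: [539.4, -2.3, -18.5]
ee_rot: [-180.0, 0.0, -80.7]
force: [-2.9, -1.0, 2.6]
gripper_width: 25.7
time_s: 22.63
ee_pos: [541.2, -2.0, -18.6]
ee_rot: [180.0, 0.0, -80.7]
force: [-4.0, -1.1, 4.0]
gripper_width: 25.7
time_s: 22.72
ee_pos: [542.7, -1.8, -18.5]
ee_rot: [179.9, 0.0, -80.7]
force: [-3.5, -0.8, 4.3]
gripper_width: 25.6
time_s: 22.8
ee_pos: [544.5, -1.5, -18.5]
ee_rot: [179.8, 0.0, -80.7]
force: [-3.5, -0.5, 4.0]
gripper_width: 25.9
```

```bash
python3 -m creep '0.15 0.02 0.04 0 0 0 1';python3 -m creep '0.15 0.02 0 0 0 0 1';python3 -m creep '0.15 0.02 0 0 0 0 1';python3 w.py w14.png corner packer
```

```text
time_s: 22.88
ee_pos: [545.8, -1.2, -18.1]
ee_rot: [179.8, 0.0, -80.7]
force: [-4.2, 0.2, 2.8]
gripper_width: 25.3
time_s: 22.97
ee_pos: [546.2, -1.1, -18.3]
ee_rot: [179.6, 0.1, -80.7]
force: [-5.3, -1.5, 3.9]
gripper_width: 26.0
time_s: 23.05
ee_pos: [546.3, -1.2, -18.6]
ee_rot: [179.5, 0.1, -80.7]
force: [-6.9, -1.6, 8.9]
gripper_width: 25.5
corner [([275.6, 122.3], 0.93, array([622.8,  12.9,  54. ]))]
packer []
```

View pics/w14.png

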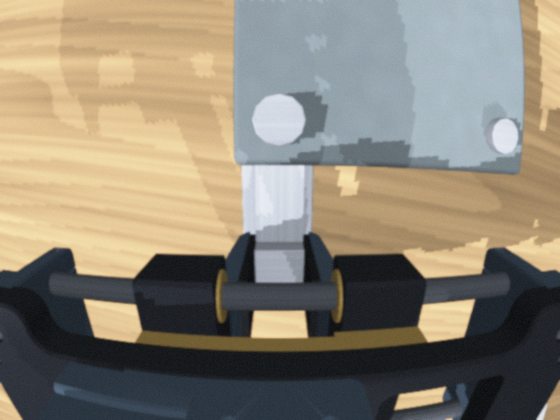

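```bash
python3 go.py 546.3 -1.2 -18.3 -80.7
```

```text
d cm [-0.01 -0.    0.03] rot [ 0.    -0.009 -0.   ] F [-5.9 -1.9  4.3] w 25.8 t 23.2
```

```bash
python3 -m creep '0 0 0.03 0 -0.008 0 1';python3 -m creep '0 0 0.0 0 0 0 1'; python3 -m creep '0.1 0.016 0 0 -0.001 0 1';python3 -m creep '0.1 0.016 0 0 -0.001 0 1'; python3 go.py 546.3 -1.2 -18.3 -80.7
```

```text
time_s: 23.28
ee_pos: [546.8, -1.2, -18.5]
ee_rot: [179.9, -0.0, -80.7]
force: [0.2, 0.9, -2.4]
gripper_width: 25.7
time_s: 23.37
ee_pos: [546.7, -1.2, -18.6]
ee_rot: [180.0, -0.0, -80.7]
force: [-3.0, -0.6, 5.4]
gripper_width: 25.8
time_s: 23.45
ee_pos: [546.7, -1.2, -18.6]
ee_rot: [179.9, -0.0, -80.7]
force: [-6.6, -2.1, 7.0]
gripper_width: 25.8
time_s: 23.53
ee_pos: [546.6, -1.2, -18.6]
ee_rot: [179.8, -0.0, -80.7]
force: [-6.0, -2.4, 4.4]
gripper_width: 25.6
d cm [-0.03 -0.    0.03] rot [ 0.001 -0.003 -0.001] F [-6.  -2.4  4.4] w 25.6 t 23.5333
```

```bash
python3 -m creep '0.1 0.016 0.03 0 -0.003 0 1';python3 -m creep '0.1 0.016 0.02 0 -0.001 0 1'; python3 go.py 546.3 -1.2 -18.3 -80.7
```

```text
time_s: 23.62
ee_pos: [546.7, -1.2, -18.6]
ee_rot: [179.8, -0.0, -80.7]
force: [-3.9, -1.5, 0.8]
gripper_width: 25.7
time_s: 23.7
ee_pos: [546.6, -1.2, -18.6]
ee_rot: [179.8, -0.0, -80.7]
force: [-5.3, -1.7, 5.1]
gripper_width: 25.5
d cm [-0.03  0.    0.03] rot [ 0.001 -0.004 -0.001] F [-5.3 -1.7  5.1] w 25.5 t 23.7
```

```bash
python3 -m creep '0 0 0 0 -0.003 0 1;0 0 0 0 0 0 -1;0 0 0 0 0 0 -1;0 0 0 0 0 0 -1;0 0 0 0 0 0 -1'; python3 w.py w15.png corner
```

```text
time_s: 24.12
ee_pos: [551.4, -0.6, -18.4]
ee_rot: [-179.5, -0.1, -80.7]
force: [-0.5, -0.2, -0.5]
gripper_width: 49.8
corner [([274.5, 132.1], 0.66, array([622.6,  13.2,  54. ]))]
```

View pics/w15.png

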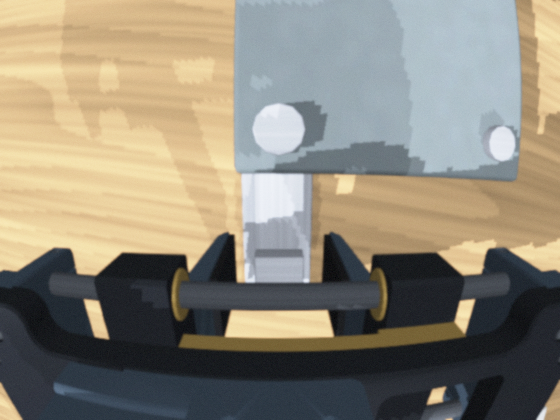

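```bash
python3 px.py 32 256,260 302,260;  python3 px.py 19.7 255,250.5 303,250.5; python3 px.py 54 278.5,128
```

```text
256,260 [556.4  12.7  32. ]
302,260 [560.3 -11.   32. ]
255,250.5 [556.7  14.1  19.7]
303,250.5 [561.  -12.3  19.7]
278.5,128 [624.5  11.9  54. ]
```

```bash
python3 -m creep '0 0 0 0 0.005 0 -1;0 0 1.5 0 0 0 -1;0 0 2.5 0 0 0 -1;-1.5 -0.2 0 0 0 0 1;-1.5 -0.2 0 0 0 0 1;-1 -0.2 0 0 0 0 1;0 0 0 0 0 0 1;0 0 0 0 0 0 1;0 0 0 0 0 0 1;0 0 0 0 0 0 1'; python3 go.py 509 -7.1 -18 -80.7
```

```text
time_s: 25.05
ee_pos: [512.7, -6.6, 22.7]
ee_rot: [-179.7, -0.1, -80.7]
force: [-0.2, -0.7, 0.7]
gripper_width: 36.4
d cm [-0.37 -0.05 -4.07] rot [ 0.     0.005 -0.   ] F [-0.2 -0.7  0.7] w 36.4 t 25.05
```

```bash
python3 -m creep '-0.5 -0.07 0 0 0.005 0 1;0 0 -1.8 0 0 0 1;0 0 -1.8 0 0 0 1;0 0 0 0 0 0 1;0 0 0 0 0 0 1'; python3 go.py 509 -7.1 -18 -80.7; python3 w.py w16.png wedge
```

```text
time_s: 25.47
ee_pos: [509.8, -7.3, -14.2]
ee_rot: [-179.9, -0.0, -80.6]
force: [0.1, -1.0, -0.3]
gripper_width: 3.2
d cm [-0.08  0.02 -0.38] rot [ 0.     0.002 -0.001] F [ 0.1 -1.  -0.3] w 3.2 t 25.4667
wedge [([275.4, 117.6], 0.81, array([588.9,   8.1,   0. ]))]
```

View pics/w16.png

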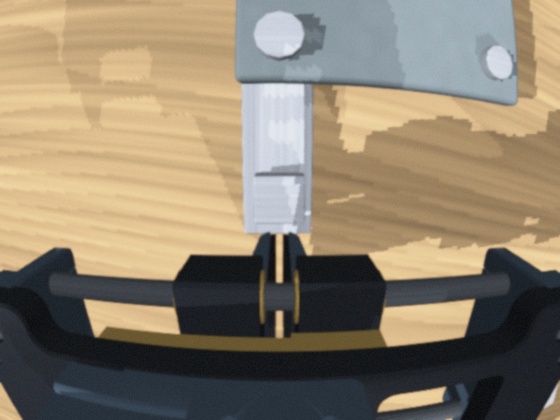

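```bash
python3 px.py 8 244,233 310,233;  python3 px.py 32 255,177 303,177 255,222 303,222; python3 px.py 54 278.5,34
```

```text
244,233 [518.9  15.7   8. ]
310,233 [525.3 -23.3   8. ]
255,177 [557.4  12.9  32. ]
303,177 [561.3 -10.7  32. ]
255,222 [534.3   9.5  32. ]
303,222 [538.3 -14.9  32. ]
278.5,34 [623.8  11.9  54. ]
```

```bash
python3 -m creep '0.4 0.09 -0.3 0 0.002 0 1;0.3 0.05 0 0 0 0 1;0 0 0 0 0 0 1'; python3 -m creep '0.15 0.024 0 0 0 0 1'; python3 -m creep '0.15 0.024 0 0 0 0 1'; python3 -m creep '0.15 0.024 0 0 0 0 1'
```

```text
time_s: 25.82
ee_pos: [518.0, -5.8, -15.3]
ee_rot: [-179.9, -0.0, -80.6]
force: [-1.4, -0.7, -1.7]
gripper_width: 0.1
time_s: 25.9
ee_pos: [517.9, -5.8, -15.3]
ee_rot: [179.9, -0.0, -80.6]
force: [-5.8, -1.8, 4.2]
gripper_width: 0.5
time_s: 25.98
ee_pos: [517.8, -5.8, -15.2]
ee_rot: [179.7, -0.0, -80.6]
force: [-4.3, -2.4, 2.9]
gripper_width: 0.2
time_s: 26.07
ee_pos: [517.6, -5.8, -15.2]
ee_rot: [179.5, -0.0, -80.6]
force: [-5.5, -1.3, 2.0]
gripper_width: 0.3
```

```bash
python3 -m creep '-0.7 -0.11 0 0 0.008 0 1;-0.5 -0.1 0 0 0 0 1;0 0 3 0 0 0 1;0 0 3 0 0 0 1;0 0 2 0 0 0 1;2 0.3 0 0 0 0 1;3 0.5 0 0 0 0 1;3 0.5 0 0 0 0 1;2 0.3 0 0 0 0 1;0 0 0 0 0 0 1;0 0 0 0 0 0 1'; python3 go.py 624.1 11.9 19.3 -80.7; python3 w.py w17.png
```

```text
time_s: 26.98
ee_pos: [611.0, 9.0, 72.6]
ee_rot: [179.9, 0.0, -80.7]
force: [-0.7, -0.7, -0.5]
gripper_width: 0.4
d cm [ 1.31  0.29 -5.33] rot [-0.    -0.001 -0.   ] F [-0.7 -0.7 -0.5] w 0.4 t 26.9833
```

View pics/w17.png

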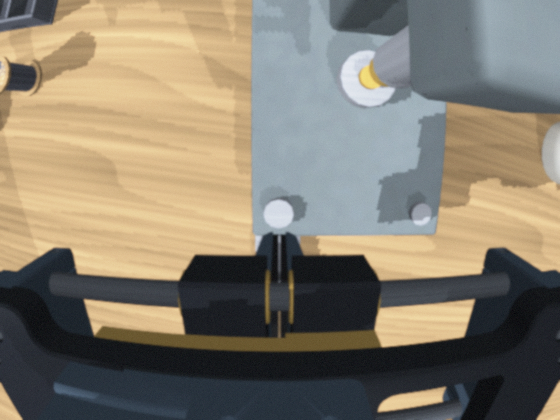

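```bash
python3 -m creep '1.1 0.25 -1 0 0 0 1;0.2 0.04 -1.5 0 0 0 1;0 0 -1 0 0 0 1;0 0 0 0 0 0 1;0 0 0 0 0 0 1'; python3 go.py 624.1 11.9 19.3 -80.7
```

```text
time_s: 27.45
ee_pos: [620.9, 11.7, 34.7]
ee_rot: [179.8, 0.1, -80.7]
force: [-0.2, -0.0, 0.3]
gripper_width: 0.5
d cm [ 0.32  0.02 -1.54] rot [-0.001 -0.003  0.001] F [-0.2 -0.   0.3] w 0.5 t 27.45
```

```bash
python3 -m creep '0.3 0 -0.7 0 -0.003 0 1;0 0 -0.4 0 0 0 1;0 0 0 0 0 0 1'; python3 -m creep '0 0 -0.15 0 0 0 1'; python3 -m creep '0 0 -0.1 0 0 0 1'; python3 go.py 624.1 11.9 19.3 -80.7
```

```text
time_s: 27.7
ee_pos: [623.7, 11.5, 23.2]
ee_rot: [-180.0, 0.0, -80.8]
force: [-0.5, 0.2, 0.1]
gripper_width: 0.5
time_s: 27.78
ee_pos: [624.0, 11.5, 21.9]
ee_rot: [-179.9, 0.0, -80.8]
force: [0.9, 0.8, -0.0]
gripper_width: 0.4
time_s: 27.87
ee_pos: [624.0, 11.5, 20.8]
ee_rot: [-179.9, 0.0, -80.8]
force: [-0.2, -0.8, -1.0]
gripper_width: 0.2
d cm [ 0.01  0.04 -0.15] rot [-0.001  0.001  0.001] F [-0.2 -0.8 -1. ] w 0.2 t 27.8667
```

```bash
for i in 1; do python3 -m creep '0 0 -0.08 0 0 0 1'; python3 -m creep '0 0 -0.08 0 0 0 1'; python3 -m creep '0 0 -0.08 0 0 0 1'; python3 -m creep '0 0 -0.08 0 0 0 1';done
```

```text
time_s: 27.95
ee_pos: [624.1, 11.5, 20.2]
ee_rot: [-179.9, 0.0, -80.8]
force: [0.3, 0.3, 0.4]
gripper_width: 0.4
time_s: 28.03
ee_pos: [624.3, 11.5, 19.5]
ee_rot: [-179.9, 0.0, -80.8]
force: [0.8, 0.1, 0.5]
gripper_width: 0.9
time_s: 28.12
ee_pos: [624.4, 11.5, 19.2]
ee_rot: [-179.9, 0.0, -80.8]
force: [-1.8, -0.3, 7.0]
gripper_width: 0.5
time_s: 28.2
ee_pos: [624.4, 11.5, 19.2]
ee_rot: [-179.8, 0.0, -80.8]
force: [-1.2, -0.4, 6.3]
gripper_width: 0.4
```

```bash
python3 -m creep '0 0 -0.14 0 0 0 1'; python3 -m creep '0 0 -0.15 0 0 0 1;0 0 -0.15 0 0 0 1';python3 -m creep '0 0 -0.15 0 -0.001 0 1'
```

```text
time_s: 28.28
ee_pos: [624.4, 11.5, 19.2]
ee_rot: [-179.8, 0.0, -80.8]
force: [-2.8, -0.7, 10.5]
gripper_width: 0.2
time_s: 28.45
ee_pos: [624.4, 11.5, 19.2]
ee_rot: [-179.8, -0.0, -80.8]
force: [-3.0, -0.3, 7.7]
gripper_width: 0.4
time_s: 28.53
ee_pos: [624.5, 11.5, 19.2]
ee_rot: [-179.7, -0.0, -80.8]
force: [-1.8, 0.1, 8.6]
gripper_width: 0.2
```

```bash
python3 -m creep '0 0 -0.2 0 0 0 1'; python3 -m creep '0 0 -0.21 0 -0.001 0 1';  python3 -m creep '0 0 -0.21 0 -0.001 0 1';python3 -m creep '0 0 -0.21 0 -0.001 0 1;0 0 -0.21 0 -0.001 0 1';python3 -m creep '0 0 -0.21 0 -0.001 0 1;0 0 -0.21 0 -0.001 0 1'; python3 -m creep '0 0 -0.21 0 -0.001 0 1'
```

```text
time_s: 28.62
ee_pos: [624.6, 11.5, 19.1]
ee_rot: [-179.6, -0.0, -80.8]
force: [-4.9, 0.5, 13.0]
gripper_width: 0.7
time_s: 28.7
ee_pos: [624.6, 11.5, 19.1]
ee_rot: [-179.5, -0.1, -80.8]
force: [-4.8, -0.3, 11.9]
gripper_width: 0.6
time_s: 28.78
ee_pos: [624.7, 11.5, 19.2]
ee_rot: [-179.4, -0.1, -80.7]
force: [-2.7, -0.0, 11.0]
gripper_width: 0.1
time_s: 28.95
ee_pos: [624.8, 11.5, 19.2]
ee_rot: [-179.2, -0.1, -80.7]
force: [-3.6, -0.0, 11.8]
gripper_width: 0.7
time_s: 29.12
ee_pos: [625.0, 11.5, 19.2]
ee_rot: [-178.9, -0.2, -80.7]
force: [-3.4, -0.1, 11.2]
gripper_width: 0.3
time_s: 29.2
ee_pos: [625.1, 11.5, 19.2]
ee_rot: [-178.8, -0.2, -80.7]
force: [-3.9, -0.6, 10.6]
gripper_width: 0.5
```

```bash
python3 -m creep '0 0 -0.2 0 0.01 0 1'; python3 -m creep '0 0 -0.22 0 0.01 0 1'; python3 -c "
from h import *
for i in range(10):
    vision.grab_frame('side'); s=monitor.state(); print(s['time_s'],s['force'].round(1),s['ee_pos'].round(1),s['ee_rot'].round(1))"
```

```text
time_s: 29.28
ee_pos: [624.7, 11.5, 19.2]
ee_rot: [-179.3, -0.1, -80.7]
force: [-4.5, 1.3, 10.3]
gripper_width: 0.2
time_s: 29.37
ee_pos: [624.3, 11.5, 19.1]
ee_rot: [-179.9, -0.0, -80.7]
force: [-4.5, -0.1, 11.9]
gripper_width: 0.2
29.4167 [-5.2 -1.1 13.3] [624.3  11.5  19.1] [-180.     0.   -80.7]
29.4667 [-4.5 -0.6 12.8] [624.4  11.5  19.1] [-179.9   -0.   -80.7]
29.5167 [-3.6  0.1 11.2] [624.4  11.5  19.1] [-179.9   -0.   -80.7]
29.5667 [-4.4 -0.6 12.2] [624.4  11.5  19.1] [-179.9   -0.   -80.7]
29.6167 [-4.4 -0.8 11.8] [624.4  11.5  19.2] [-179.9   -0.   -80.7]
29.6667 [-3.8  0.1 11.9] [624.3  11.5  19.1] [-179.9   -0.   -80.7]
29.7167 [-4.2  0.2 12.3] [624.4  11.5  19.1] [-179.9   -0.   -80.7]
29.7667 [-5.2  0.8 11.8] [624.4  11.5  19.1] [-179.9   -0.   -80.7]
29.8167 [-5.   0.2 11.5] [624.4  11.5  19.1] [-179.9   -0.   -80.7]
29.8667 [-5.5  0.6 11.8] [624.4  11.5  19.1] [-179.9   -0.   -80.7]
```

Steady 12 N for 0.5 s with no sinking. Back away.

```bash
python3 -m creep '0 0 1 0 0 0 1;0 0 2.5 0 0 0 1;0 0 3 0 0 0 1;-2 -0.3 2 0 0 0 1;-3 -0.5 2 0 0 0 1;-3 -0.5 1 0 0 0 1;-3 -0.5 0 0 0 0 1;-3 -0.5 0 0 0 0 1;0 0 0 0 0 0 1;0 0 0 0 0 0 1'; python3 w.py w18.png wedge packer corner
```

```text
time_s: 30.7
ee_pos: [481.5, -12.0, 143.7]
ee_rot: [-179.3, -0.1, -80.7]
force: [0.7, -0.5, 0.1]
gripper_width: 0.4
wedge [([278.5, 96.1], 0.56, array([589.9,   6.2,   0. ]))]
packer [([279.0, 100.9], 0.86, array([584.9,   4.8,   0. ]))]
corner [([276.9, 54.7], 0.85, array([622.5,  13. ,  54. ]))]
```

View pics/w18.png

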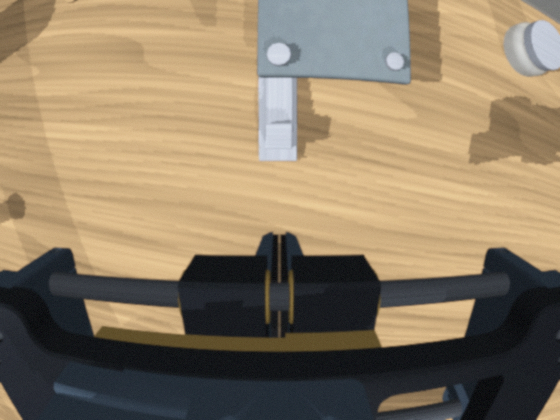

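```bash
python3 -c "
from h import *
f=vision.grab_frame('side');im=f['img'][:,:,::-1]
cv2.imwrite('pics/s6.png',cv2.resize(im[190:290,220:360],None,fx=5.7,fy=5.7,interpolation=cv2.INTER_CUBIC))"
```

```text
(no output)
```

View pics/s6.png

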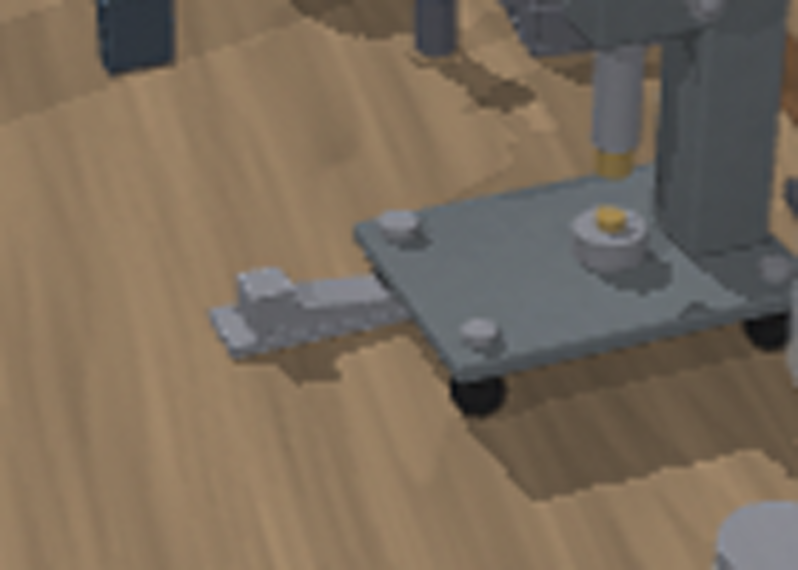

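The picture shows the strip flat with the shim on it, running under the short foot's corner (shim block at (265,300), boss at (400,225)). The arm is clear, so I'm handing in.

```bash
python3 -c "
from workcell import job
print(job.job_done())"
```

```text
the job is handed in; nothing more can be done
None
```

I slid the packing strip and then the tapered shim under the short foot. I let go of the shim, pressed on the corner with shut fingers, backed away and handed the job in at about 31 s. No verdict was reported.

**Last checks**
- **Strip:** measured when I released it, the foot stands about 38 mm from the strip's middle along its length and within 1 mm of its middle line. The strip had not moved after the shim went in.
- **Shim:** its nose is about 18 mm past the foot's centre, on the middle line. It stopped advancing at about 5 to 7 N. After I let go, a 5.5 N push from behind did not move it.
- **Press test:** about 12 N held for 0.5 s, and the corner did not sink (within 0.1 mm).
- **End state:** the last pictures show both shims in place and the arm clear. I moved none of the other things. The final pictures show only some of them, so I did not check each one's position.

**What disagreed or went wrong**
- **Tip height:** the fingertips turned out to sit about 35 mm higher than the reported tool position. My first grasp of the strip closed on air above it. While finding the true height I pressed on the strip's top with up to about 57 N, then corrected every later height for the offset.
- **Force on the foot:** I could not measure it directly. That it bears on the shim without exceeding 12 N is inferred from the wrist force. Part of that force was friction from pressing the shim down slightly.
- **Cameras:** the scene and side cameras differed by about 4 mm on the corner position. I used the wrist camera's value.

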